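Build one kiln tier and set the ware on it

TASK

Build a tier on the pale kiln shelf: stand the square prop centred on the square tile and the round prop centred on the round tile, then lay the long narrow batt level across both props, centred over the shelf and in line with it. Last, stand the tumbler on the batt directly above the round prop and the ramekin on the batt directly above the square prop, both upright with the mouth up. Leave the small stub and the handled mug where they are.

Things in the scene. Friction and masses are not known exactly. Their poses are not given: they have to be found in the camera images.
- kiln_shelf: Fixed pale rectangular kiln shelf lying on the table, 120 (its x) x 300 (its y, the long way) x 15 mm high. Origin: centre of its underside, z up. The two tiles lie on its top, 95 mm either side of its middle along its y; which tile is at which end varies.
- square_tile: Square tan tile 56 x 56 x 6 mm, fixed on top of the kiln shelf, flat, sides parallel to the shelf's. Origin: centre of its underside (15 mm above the table); its top is 21 mm above the table.
- round_tile: Round tan tile, diameter 56 mm, 6 mm thick, fixed on top of the kiln shelf, flat. Origin: centre of its underside (15 mm above the table); its top is 21 mm above the table.
- square_prop: Loose square tan post 40 x 40 x 60 mm high with a dark round hole in the middle of its top (a mark only), about 0.18 kg, standing on the table. Origin: centre of its underside, z up, x and y square to its sides.
- round_prop: Loose round tan post, diameter 40 mm, 60 mm high, with a dark round hole in the middle of its top (a mark only), about 0.15 kg, standing on the table. Origin: centre of its underside, z up.
- batt: Loose flat tan bar, 60 (its x) x 260 (its y, the long way) x 14 mm thick, about 0.42 kg, lying on the table on the far side of the kiln shelf. Origin: centre of its underside, z up. Both faces and both ends are alike.
- tumbler: Brown bisque-clay tumbler without handle, straight sided, diameter 56 mm, 95 mm high, wall 5 mm, floor 6 mm, about 0.19 kg, standing mouth up on the table. Origin: centre of its underside, z up.
- ramekin: Brown bisque-clay ramekin (squat straight-sided dish), diameter 68 mm, 45 mm high, wall 5 mm, floor 6 mm, about 0.16 kg, standing mouth up on the table. Origin: centre of its underside, z up.
- stub: Bystander: small tan square stub 26 x 26 x 30 mm high, loose among the other things. Origin: centre of its underside. Not to be used.
- mug: Bystander: brown mug, diameter 82 mm, 95 mm high, with a handle, loose to the right of the other things. Origin: centre of its underside, handle to its +y. Not to be used.
There are look-alikes about, which are no part of the job. What is shaped like the round_prop but green or turquoise is not meant.

How it is judged:
By the outcome, as a careful person would: the job done as asked, in the order asked, and still so for the second after the job is handed in, with the robot touching nothing.
It also fails if it takes over 128 s, if anything falls off the work surface, if the arm or the gripper's body presses on something with over 40 N, if the wrist force passes 120 N, or if a joint passes its speed limit or range.

ROBOT

A 7-joint arm with a two-finger parallel gripper is mounted at the origin on the work surface. World frame = base frame: x ahead of the robot, y to its left, z up, the work surface at z = 0. Lengths are in m, angles in degrees, forces in N, time in s.
With the tool pointing down it reaches from about 0.425 to 0.875 m from the base axis. Payload 4.7 kg.
Tool frame: the origin (TCP) lies between the finger pads; the fingertips stand 8 mm ahead of it and the grasp point (between the pads) lies 11 mm behind it (env.tip_extent is the distance from the TCP to the fingertips, in m); z points along the fingers, y is the line along which they close (so a half turn about z gives the same grasp; the last joint's range is limited). The gripper opens to 87 mm and grips with 3 to 60 N. Pads are 19 mm wide; open, the fingers measure 117 mm over their backs; the gripper's body (75 mm by 190 mm) begins 51 mm behind the grasp point.
Start: joints at [74.605, 18.392, -4.016, 83.108, 1.295, 78.541, -3.26], TCP at [0.181, -0.624, 0.231] pointing down, gripper open.
Joint ranges: [-163.93, 163.93], [-17.29, 119.83], [-79.2, 71.16], [3.27, 140.29], [-89.18, 269.18], [5.43, 117.66], [-154.24, 154.24]. Speed limits (degrees/s): [147.25, 147.25, 180, 180, 180, 180, 180].

INTERFACE

Orientations are given as [roll, pitch, yaw] about the fixed x, y, z axes, in that order (R = Rz(yaw) Ry(pitch) Rx(roll)).
In Python, from cell import sensors, vision, workorder, env gives the robot as it stands.
- The arm moves only by the tool drive_tool, never from a script. Its argument "moves" is a list of rows, each an object of numbers: "x", "y", "z": the shift along the tool's x, y, z in mm; "rx", "ry", "rz": the turn, a rotation vector about the tool's x, y, z in rad; "fingers": the closure, from -1 (fully open) to 1 (shut). In form: [{"x": .., "y": .., "z": .., "rx": .., "ry": .., "rz": .., "fingers": ..}, ...]. A call has 1 to 20 rows; each row is the pose to reach, as a shift and turn from the pose commanded when the call began, along the tool's axes at that moment; what a row does not reach only later rows make up. A row lasts 1/8 s, in which the tool goes at most 62.5 mm and 10.7 degrees, less where a joint would pass 70% of its speed; a pose out of reach is approached as far as the arm can. A call with a gripper value outside its range is refused whole. The fingers move at their own pace and stop on an object; "force" is the grip in N (left out, the last holds). Time passes only in rows, so rows that repeat a pose let the fingers close. It gives the time, the measured TCP pose, the force, the opening and the grip force at its end, in the units of the state.
- sensors.get_obs(): the state, without advancing time (a new reading comes with each control period).
- vision.read_camera(name): name is "scene" or "top"; returns a dict with "image" (480x640x3 uint8, red, green, blue), "fx", "fy", "cx", "cy" (pixels), "k1" (the pictures are not rectified: a ray, as slopes to the right and down, at radius r is drawn at 1 + k1 r^2 times it, then the intrinsics apply), "R" (3x3) and "t" (3): a world point X has camera coordinates R X + t. Camera axes: x right, y down, z forward; pixel columns grow to the right and rows downward; lengths in m; the calibration is good to about 2 mm. A picture is of the moment at which its call begins. There is no depth.
- workorder.sign_off(): hands the job in; it is judged then, once.
The state is a dict: "time_s": time; "qpos": joint angles; "joint_velocities": joint speeds; "effort": joint torques, N m; "tool_pos": TCP position; "tool_rot": TCP orientation; "force": force on the tool from outside, world axes, zero at the start; "wrist_torque": the same for the moment, N m; "grip_width": finger opening in m; "grasp_force": force on a finger pad.
Only numpy, scipy, OpenCV 4.12 (cv2) and the standard library are available. Lean on these libraries where they do the work, as an engineer would, in place of code of your own. Each camera call takes 0.05 s, during which the arm holds its last target. There are 200 camera calls.

## Working session

There is one attempt and no reset: what is moved stays moved. The work goes in short steps, Python scripts to look and compute and a tool call to move; the robot and the scene stay as the last step left them, time stands still between calls to the robot, and variables do not carry over. Pictures are saved under pics/ and viewed, at most 14 in all, crops included, and the job is handed in when it is done.

Besides the shell and the picture viewer there is one more tool, called by a JSON object that holds its "name" and its "arguments". drive_tool: Moves the arm, as the interface text tells. Its arguments: {"type":"object","properties":{"moves":{"type":"array"},"force":{"type":"number"}},"required":["moves"]}

```bash
mkdir -p pics; ls; python3 - <<'E'
from cell import sensors, vision, workorder, env
import cv2, numpy as np
print(sensors.get_obs()); print(env.tip_extent)
for n in ("scene","top"):
    c=vision.read_camera(n); cv2.imwrite(f"pics/{n}0.png",c["image"][:,:,::-1])
    np.savez(f"{n}0.npz",**c)
    print(n,{k:v for k,v in c.items() if k!="image"})
E
```

```text
pics
{'time_s': 0.0, 'qpos': array([74.6049855 , 18.43939427, -4.01253361, 83.17533824,  1.29559752,
       78.54042831, -3.26065831]), 'joint_velocities': array([-0.07284683,  0.02897154,  0.01826803, -0.05584249,  0.01728819,
        0.0191104 ,  0.01817293]), 'effort': array([-2.46348254e-04, -4.91288316e+01, -4.04060371e-01, -3.12530744e+01,
       -6.38854830e-02,  4.36437281e-02,  1.72824857e-04]), 'tool_pos': array([ 0.1811419 , -0.62368764,  0.22945348]), 'tool_rot': array([-1.79890103e+02,  7.29481296e-03,  1.62013969e+01]), 'force': array([-0.20749391,  0.03768227,  0.18836943]), 'wrist_torque': array([-0.00414957,  0.01632372,  0.03579737]), 'grasp_force': 0.0, 'grip_width': 0.08720517423098248}
0.008
scene {'fx': 434.43030588707137, 'fy': 434.43030588707137, 'cx': 320.9190202258237, 'cy': 244.26264550355586, 'k1': 0.03057166643429324, 'R': array([[-0.89692944,  0.44213557,  0.00580697],
       [ 0.34866066,  0.71525833, -0.60567422],
       [-0.2719436 , -0.54122238, -0.79569153]]), 't': array([ 0.49634271, -0.11110061,  1.00745967])}
top {'fx': 439.0733465790574, 'fy': 439.0733465790574, 'cx': 313.87199212358735, 'cy': 236.78157020189968, 'k1': -0.08431863552922048, 'R': array([[ 0.03034135, -0.99902087,  0.03219774],
       [-0.99783219, -0.03215582, -0.05741879],
       [ 0.05839792, -0.03038578, -0.99783084]]), 't': array([-0.06993277,  0.52340105,  1.06108836])}
```

View pics/scene0.png

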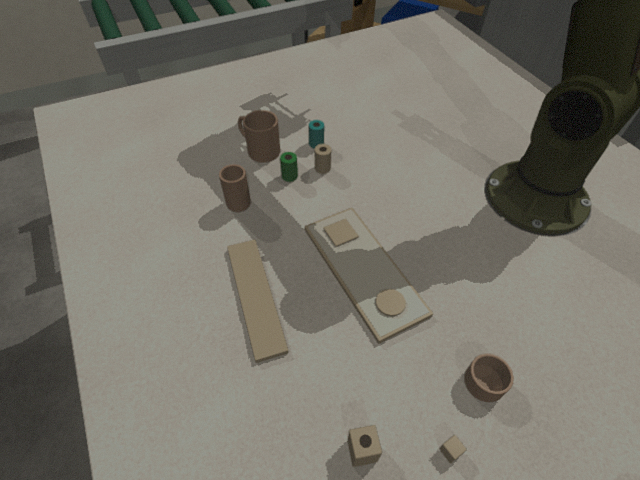

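View pics/top0.png

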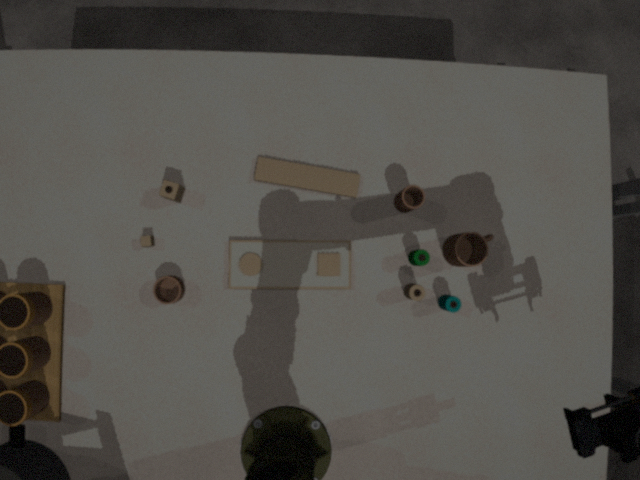

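```bash
cat > h.py <<'E'
import numpy as np, cv2
from scipy.optimize import least_squares
def load(n): return dict(np.load(f"{n}.npz"))
def snap(n,tag):
    from cell import vision
    c=vision.read_camera(n); np.savez(f"{n}{tag}.npz",**c); return c
def proj(c,X):
    X=np.atleast_2d(X)@c["R"].T+c["t"]; s=X[:,:2]/X[:,2:]
    s=s*(1+c["k1"]*(s**2).sum(1,keepdims=True))
    return s*[c["fx"],c["fy"]]+[c["cx"],c["cy"]]
def ray(c,p):
    d=(np.array(p,float)-[c["cx"],c["cy"]])/[c["fx"],c["fy"]]; s=d.copy()
    for _ in range(20): s=d/(1+c["k1"]*(s@s))
    v=c["R"].T@np.r_[s,1]; return -c["R"].T@c["t"], v/np.linalg.norm(v)
def atz(c,p,z):
    o,v=ray(c,p); return o+v*(z-o[2])/v[2]
def tri(cs,ps):
    A=np.zeros((3,3));b=np.zeros(3);L=[ray(c,p) for c,p in zip(cs,ps)]
    for o,v in L: P=np.eye(3)-np.outer(v,v);A+=P;b+=P@o
    X=np.linalg.solve(A,b); return X,[np.linalg.norm(np.cross(v,X-o))*1e3 for o,v in L]
def crop(c,x0,y0,w,h,s,gain=1.0):
    a=np.clip(c["image"][y0:y0+h,x0:x0+w,::-1].astype(float)*gain,0,255).astype(np.uint8)
    a=cv2.resize(a,None,fx=s,fy=s,interpolation=cv2.INTER_CUBIC)
    for x in range(-(-x0//10)*10,x0+w,10):
        cv2.line(a,(int((x-x0+.5)*s),0),(int((x-x0+.5)*s),5),(0,0,255),1)
        cv2.putText(a,str(x),(int((x-x0+.5)*s)-8,14),0,.3,(0,0,255),1)
    for y in range(-(-y0//10)*10,y0+h,10):
        cv2.line(a,(0,int((y-y0+.5)*s)),(5,int((y-y0+.5)*s)),(255,0,0),1)
        cv2.putText(a,str(y),(6,int((y-y0+.5)*s)+4),0,.3,(255,0,0),1)
    a[-1]=0;a[:,-1]=0
    return a
E
python3 - <<'E'
from h import *
s=load("scene0");t=load("top0")
c4=lambda c,x,y,g: crop(c,x-25,y-25,50,50,4,g)
a=np.hstack([c4(s,322,158,1.3),c4(s,365,445,1.3),c4(s,236,187,1.3),c4(s,489,378,1.3)])
b=np.hstack([c4(t,416,292,2.),c4(t,172,188,2.),c4(t,408,199,2.),c4(t,169,290,2.)])
cv2.imwrite("pics/m1.png",np.vstack([a,b]))
a=np.hstack([crop(s,300,205,135,135,3,1.2)[:405],crop(s,222,235,75,130,3,1.2)[:390]][0:1])
b=crop(s,222,235,75,130,3,1.2); b=np.vstack([b,np.zeros((405-390,225,3),np.uint8)])
m=np.hstack([a,b])
n=np.hstack([crop(t,222,232,136,62,3,2.),crop(t,246,148,120,62,3,2.)])
W=max(m.shape[1],n.shape[1]); pad=lambda q:np.hstack([q,np.zeros((q.shape[0],W-q.shape[1],3),np.uint8)])
o=np.vstack([pad(m),pad(n)]);print(o.shape);cv2.imwrite("pics/m2.png",o)
E
```

```text
(591, 768, 3)
```

View pics/m1.png

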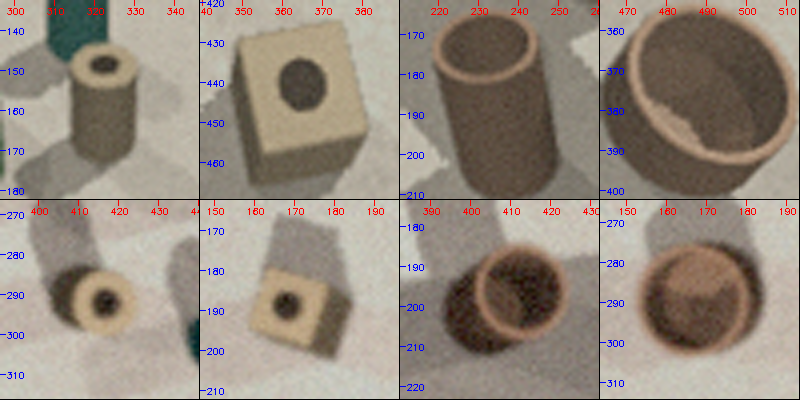

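View pics/m2.png

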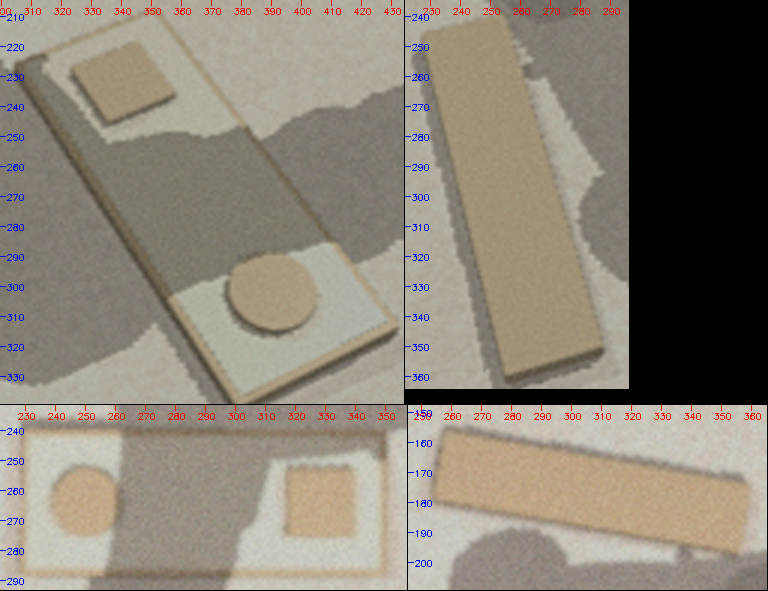

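```bash
python3 - <<'E'
from h import *
np.set_printoptions(precision=4,suppress=True)
C=[load("scene0"),load("top0")]
P={"rp":[((322.25,148.75),(416.75,292.25))],"sp":[((365.25,440.5),(168.5,189))],"tum":[((231.9,173.4),(412.75,196.5))],"ram":[((491.75,374),(167,289.25))],
"rt":[((390.6,301.9),(249.7,263.3))],
"batt":[((226.8,246.5),(359.2,173.8)),((255.8,238.5),(355.5,196.5)),((287.5,350.2),(254.2,179.2)),((254.5,359.8),(257.5,155.8))],
"st":[((322.8,226.5),(339.5,251.8)),((345.2,218.2),(339.8,275.8)),((358.2,235.8),(316.5,275.5)),((335.5,245.5),(316.2,251.8))],
"spc":[((349,429),(178.25,183.75)),((375.75,424.5),(174,199.25)),((381.5,452),(159,194.5)),((355.5,458.25),(164,178.75))]}
H=dict(rp=.06,sp=.06,tum=.095,ram=.045,rt=.021,batt=.014,st=.021,spc=.06)
for k,v in P.items():
    X=[]
    for a in v:
        x,r=tri(C,a); X.append(x); print(k,x,np.round(r,1),"known-z scene/top",atz(C[0],a[0],H[k])[:2],atz(C[1],a[1],H[k])[:2])
    X=np.array(X)
    if len(X)==4:
        Z=np.array([[ (atz(C[i],a[i],H[k])[:2]) for i in (0,1)] for a in v]).mean(1)
        print(" mean",X.mean(0),Z.mean(0)); 
        for i in range(4):
            d=Z[(i+1)%4]-Z[i]; print("  side",np.linalg.norm(d),np.degrees(np.arctan2(d[1],d[0])))
E
```

```text
rp [ 0.4003 -0.3009  0.059 ] [1.5 1.5] known-z scene/top [ 0.402  -0.3008] [ 0.3991 -0.2998]
sp [0.6264 0.2953 0.0576] [1.4 1.4] known-z scene/top [0.628  0.2949] [0.6249 0.2955]
tum [ 0.6234 -0.2787  0.092 ] [1.7 1.7] known-z scene/top [ 0.6255 -0.2765] [ 0.6214 -0.2771]
ram [0.3876 0.2938 0.0374] [0.4 0.4] known-z scene/top [0.3919 0.2948] [0.3878 0.2919]
rt [0.4563 0.1001 0.0191] [1. 1.] known-z scene/top [0.4579 0.1003] [0.4556 0.1005]
batt [ 0.6881 -0.1627  0.0126] [1.6 1.6] known-z scene/top [ 0.6896 -0.1625] [ 0.6864 -0.1619]
batt [ 0.6288 -0.1537  0.0168] [0.3 0.3] known-z scene/top [ 0.6285 -0.156 ] [ 0.6289 -0.1539]
batt [0.6659 0.0983 0.0074] [1.5 1.5] known-z scene/top [0.668  0.1003] [0.6633 0.0984]
batt [0.7243 0.0919 0.0133] [1.8 1.8] known-z scene/top [0.7259 0.0913] [0.7224 0.0926]
 mean [ 0.6768 -0.0316  0.0125] [ 0.6766 -0.0315]
  side 0.059730747381184265 173.05194689608442
  side 0.25696537286261467 81.73401549927368
  side 0.05895766013308762 -7.18960134110274
  side 0.2567002396472772 -98.09463504042095
st [ 0.4907 -0.1172  0.0226] [0.5 0.5] known-z scene/top [
[... 428 characters left out ...]
0251365656 91.26356702622043
  side 0.05597853121155746 2.1742413317215785
  side 0.056832104147702005 -88.63195117673541
spc [0.6399 0.2719 0.0593] [1.9 1.9] known-z scene/top [0.6416 0.271 ] [0.6382 0.2729]
spc [0.6018 0.2821 0.0553] [0.4 0.4] known-z scene/top [0.6032 0.2827] [0.6009 0.281 ]
spc [0.6128 0.3182 0.0552] [1.2 1.2] known-z scene/top [0.6148 0.3181] [0.6112 0.3174]
spc [0.6506 0.3087 0.0554] [0.7 0.7] known-z scene/top [0.6519 0.3089] [0.6492 0.3076]
 mean [0.6263 0.2952 0.0563] [0.6264 0.295 ]
  side 0.039098560206815604 165.24061703230643
  side 0.03750982059505429 73.06172290185641
  side 0.03870031119599785 -14.191138145565812
  side 0.03788041024982462 -106.31138254001115
```

```bash
cat >> h.py <<'E'
def plan(*wp):
    """wp: (x,y,z mm, yaw deg) -> shifts along the tool's axes from the present pose"""
    from cell import sensors
    o=sensors.get_obs(); p=o["tool_pos"]*1e3; r=o["tool_rot"]; y=np.radians(r[2])
    R=np.array([[np.cos(y),np.sin(y),0],[np.sin(y),-np.cos(y),0],[0,0,-1]])
    print("t %.2f pos %s rot %s w %.1f g %.1f F %s"%(o["time_s"],p.round(1),r.round(2),o["grip_width"]*1e3,o["grasp_force"],o["force"].round(1)))
    for w in wp:
        dy=(w[3]-r[2]+180)%360-180
        print(w,"->",(R.T@(np.array(w[:3])-p)).round(1),"rz %.4f"%(-np.radians(dy)))
E
python3 - <<'E'
from h import *
t=load("top0"); s=load("scene0")
for x,y in [(22,430-405),(386,432-405),(387,576-405),(22,577-405)]:
    print(atz(t,(222+x/3-.5,232+y/3-.5),.015))
plan((500,-160,230,45),(626.4,295.2,230,74.5),(626.4,295.2,120,74.5),(626.4,295.2,30,74.5))
E
```

```text
[0.5112147  0.15435946 0.015     ]
[ 0.5191125  -0.14323168  0.015     ]
[ 0.40140846 -0.14717003  0.015     ]
[0.39183068 0.14965484 0.015     ]
t 0.10 pos [ 181.2 -623.7  229.6] rot [-1.799e+02  1.000e-02  1.621e+01] w 86.9 g 0.0 F [ 0.2 -0.3  0.2]
(500, -160, 230, 45) -> [ 4.356e+02 -3.563e+02 -4.000e-01] rz -0.5026
(626.4, 295.2, 230, 74.5) -> [ 6.840e+02 -7.582e+02 -4.000e-01] rz -1.0174
(626.4, 295.2, 120, 74.5) -> [ 684.  -758.2  109.6] rz -1.0174
(626.4, 295.2, 30, 74.5) -> [ 684.  -758.2  199.6] rz -1.0174
```

{"name": "drive_tool", "arguments": {"moves": [{"x": 436,"y": -356,"z": 0,"rz": -0.5,"fingers": -1},{"x": 436,"y": -356,"z": 0,"rz": -0.5,"fingers": -1},{"x": 436,"y": -356,"z": 0,"rz": -0.5,"fingers": -1},{"x": 436,"y": -356,"z": 0,"rz": -0.5,"fingers": -1},{"x": 436,"y": -356,"z": 0,"rz": -0.5,"fingers": -1},{"x": 436,"y": -356,"z": 0,"rz": -0.5,"fingers": -1},{"x": 436,"y": -356,"z": 0,"rz": -0.5,"fingers": -1},{"x": 436,"y": -356,"z": 0,"rz": -0.5,"fingers": -1},{"x": 436,"y": -356,"z": 0,"rz": -0.5,"fingers": -1},{"x": 684,"y": -758,"z": 0,"rz": -1.0174,"fingers": -1},{"x": 684,"y": -758,"z": 0,"rz": -1.0174,"fingers": -1},{"x": 684,"y": -758,"z": 0,"rz": -1.0174,"fingers": -1},{"x": 684,"y": -758,"z": 0,"rz": -1.0174,"fingers": -1},{"x": 684,"y": -758,"z": 0,"rz": -1.0174,"fingers": -1},{"x": 684,"y": -758,"z": 0,"rz": -1.0174,"fingers": -1},{"x": 684,"y": -758,"z": 0,"rz": -1.0174,"fingers": -1},{"x": 684,"y": -758,"z": 0,"rz": -1.0174,"fingers": -1},{"x": 684,"y": -758,"z": 0,"rz": -1.0174,"fingers": -1},{"x": 684,"y": -758,"z": 0,"rz": -1.0174,"fingers": -1},{"x": 684,"y": -758,"z": 0,"rz": -1.0174,"fingers": -1}]}}

```text
invalid input at $.moves[0]: expected keys x, y, z, rx, ry, rz, fingers
```

```bash
python3 - <<'E'
from h import *
plan((626.4,295.2,100,74.5),(626.4,295.2,25,74.5))
E
```

```text
t 0.10 pos [ 181.2 -623.7  229.6] rot [-1.799e+02  1.000e-02  1.621e+01] w 86.9 g 0.0 F [ 0.2 -0.3  0.2]
(626.4, 295.2, 100, 74.5) -> [ 684.  -758.2  129.6] rz -1.0174
(626.4, 295.2, 25, 74.5) -> [ 684.  -758.2  204.6] rz -1.0174
```

All keys are required.

{"name": "drive_tool", "arguments": {"moves": [{"x": 436,"y": -356,"z": 0,"rx": 0,"ry": 0,"rz": -0.5,"fingers": -1},{"x": 436,"y": -356,"z": 0,"rx": 0,"ry": 0,"rz": -0.5,"fingers": -1},{"x": 436,"y": -356,"z": 0,"rx": 0,"ry": 0,"rz": -0.5,"fingers": -1},{"x": 436,"y": -356,"z": 0,"rx": 0,"ry": 0,"rz": -0.5,"fingers": -1},{"x": 436,"y": -356,"z": 0,"rx": 0,"ry": 0,"rz": -0.5,"fingers": -1},{"x": 436,"y": -356,"z": 0,"rx": 0,"ry": 0,"rz": -0.5,"fingers": -1},{"x": 436,"y": -356,"z": 0,"rx": 0,"ry": 0,"rz": -0.5,"fingers": -1},{"x": 436,"y": -356,"z": 0,"rx": 0,"ry": 0,"rz": -0.5,"fingers": -1},{"x": 436,"y": -356,"z": 0,"rx": 0,"ry": 0,"rz": -0.5,"fingers": -1},{"x": 684,"y": -758,"z": 0,"rx": 0,"ry": 0,"rz": -1.0174,"fingers": -1},{"x": 684,"y": -758,"z": 0,"rx": 0,"ry": 0,"rz": -1.0174,"fingers": -1},{"x": 684,"y": -758,"z": 0,"rx": 0,"ry": 0,"rz": -1.0174,"fingers": -1},{"x": 684,"y": -758,"z": 0,"rx": 0,"ry": 0,"rz": -1.0174,"fingers": -1},{"x": 684,"y": -758,"z": 0,"rx": 0,"ry": 0,"rz": -1.0174,"fingers": -1},{"x": 684,"y": -758,"z": 0,"rx": 0,"ry": 0,"rz": -1.0174,"fingers": -1},{"x": 684,"y": -758,"z": 0,"rx": 0,"ry": 0,"rz": -1.0174,"fingers": -1},{"x": 684,"y": -758,"z": 0,"rx": 0,"ry": 0,"rz": -1.0174,"fingers": -1},{"x": 684,"y": -758,"z": 0,"rx": 0,"ry": 0,"rz": -1.0174,"fingers": -1},{"x": 684,"y": -758,"z": 0,"rx": 0,"ry": 0,"rz": -1.0174,"fingers": -1},{"x": 684,"y": -758,"z": 0,"rx": 0,"ry": 0,"rz": -1.0174,"fingers": -1}]}}

```text
time_s: 2.6
tool_pos: [0.6272, 0.2923, 0.2305]
tool_rot: [180.0, 0.1, 74.3]
force: [0.2, -0.9, 0.1]
grip_width: 0.0871
grasp_force: 0.0
```

```bash
python3 - <<'E'
from h import *
plan((626.4,295.2,100,74.5),(626.4,295.2,25,74.5))
E
```

```text
t 2.60 pos [627.2 292.3 230.5] rot [1.7996e+02 8.0000e-02 7.4340e+01] w 87.1 g 0.0 F [ 0.2 -0.9  0.1]
(626.4, 295.2, 100, 74.5) -> [  2.5  -1.6 130.5] rz -0.0028
(626.4, 295.2, 25, 74.5) -> [  2.5  -1.6 205.5] rz -0.0028
```

{"name": "drive_tool", "arguments": {"moves": [{"x": 2,"y": -1,"z": 50,"rx": 0,"ry": 0,"rz": 0,"fingers": -1},{"x": 2,"y": -1,"z": 100,"rx": 0,"ry": 0,"rz": 0,"fingers": -1},{"x": 2,"y": -1,"z": 130,"rx": 0,"ry": 0,"rz": 0,"fingers": -1},{"x": 2,"y": -1,"z": 130,"rx": 0,"ry": 0,"rz": 0,"fingers": -1},{"x": 2,"y": -1,"z": 130,"rx": 0,"ry": 0,"rz": 0,"fingers": -1},{"x": 2,"y": -1,"z": 130,"rx": 0,"ry": 0,"rz": 0,"fingers": -1}]}}

```text
time_s: 3.35
tool_pos: [0.6274, 0.2972, 0.1029]
tool_rot: [179.8, -0.1, 74.5]
force: [0.1, 0.3, 0.0]
grip_width: 0.0871
grasp_force: 0.0
```

```bash
python3 - <<'E'
from h import *
plan((626.4,295.2,25,74.5))
c=snap("scene","1"); t=snap("top","1")
cv2.imwrite("pics/a1.png",np.hstack([crop(c,310,370,110,110,3,1.2),crop(t,130,145,100,110,3,2.)]))
E
```

```text
t 3.35 pos [627.4 297.2 102.9] rot [ 1.7984e+02 -1.2000e-01  7.4470e+01] w 87.1 g 0.0 F [0.1 0.3 0. ]
(626.4, 295.2, 25, 74.5) -> [-2.2 -0.4 77.9] rz -0.0006
```

View pics/a1.png

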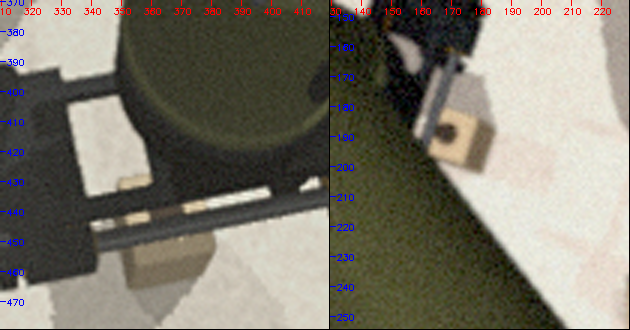

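{"name": "drive_tool", "arguments": {"moves": [{"x": -2,"y": 0,"z": 30,"rx": 0,"ry": 0,"rz": 0,"fingers": -1},{"x": -2,"y": 0,"z": 60,"rx": 0,"ry": 0,"rz": 0,"fingers": -1},{"x": -2,"y": 0,"z": 78,"rx": 0,"ry": 0,"rz": 0,"fingers": -1},{"x": -2,"y": 0,"z": 78,"rx": 0,"ry": 0,"rz": 0,"fingers": -1},{"x": -2,"y": 0,"z": 78,"rx": 0,"ry": 0,"rz": 0,"fingers": -1},{"x": -2,"y": 0,"z": 78,"rx": 0,"ry": 0,"rz": 0,"fingers": 1},{"x": -2,"y": 0,"z": 78,"rx": 0,"ry": 0,"rz": 0,"fingers": 1},{"x": -2,"y": 0,"z": 78,"rx": 0,"ry": 0,"rz": 0,"fingers": 1},{"x": -2,"y": 0,"z": 78,"rx": 0,"ry": 0,"rz": 0,"fingers": 1},{"x": -2,"y": 0,"z": 78,"rx": 0,"ry": 0,"rz": 0,"fingers": 1},{"x": -2,"y": 0,"z": 78,"rx": 0,"ry": 0,"rz": 0,"fingers": 1}], "force": 20}}

```text
time_s: 4.82
tool_pos: [0.6258, 0.2947, 0.0225]
tool_rot: [180.0, 0.0, 74.5]
force: [-0.3, -0.2, -0.1]
grip_width: 0.04
grasp_force: 20.0
```

```bash
python3 - <<'E'
from h import *
plan((626.4,295.2,25,74.5))
E
```

```text
t 4.83 pos [625.8 294.7  22.5] rot [1.7999e+02 1.0000e-02 7.4490e+01] w 40.0 g 20.0 F [-0.3 -0.2 -0.1]
(626.4, 295.2, 25, 74.5) -> [ 0.6  0.5 -2.5] rz -0.0001
```

```bash
python3 - <<'E'
from h import *
plan((626,295,140,74.5),(461.6,-91,140,91.5))
E
```

```text
t 4.83 pos [625.8 294.7  22.5] rot [1.7999e+02 1.0000e-02 7.4490e+01] w 40.0 g 20.0 F [-0.3 -0.2 -0.1]
(626, 295, 140, 74.5) -> [ 3.000e-01  1.000e-01 -1.175e+02] rz -0.0001
(461.6, -91, 140, 91.5) -> [-415.6  -55.1 -117.5] rz -0.2968
```

{"name": "drive_tool", "arguments": {"moves": [{"x": 0,"y": 0,"z": -30,"rx": 0,"ry": 0,"rz": 0,"fingers": 1},{"x": 0,"y": 0,"z": -75,"rx": 0,"ry": 0,"rz": 0,"fingers": 1},{"x": 0,"y": 0,"z": -117,"rx": 0,"ry": 0,"rz": 0,"fingers": 1},{"x": -30,"y": -4,"z": -117,"rx": 0,"ry": 0,"rz": -0.02,"fingers": 1},{"x": -80,"y": -11,"z": -117,"rx": 0,"ry": 0,"rz": -0.06,"fingers": 1},{"x": -130,"y": -17,"z": -117,"rx": 0,"ry": 0,"rz": -0.09,"fingers": 1},{"x": -180,"y": -24,"z": -117,"rx": 0,"ry": 0,"rz": -0.13,"fingers": 1},{"x": -230,"y": -31,"z": -117,"rx": 0,"ry": 0,"rz": -0.17,"fingers": 1},{"x": -280,"y": -37,"z": -117,"rx": 0,"ry": 0,"rz": -0.2,"fingers": 1},{"x": -330,"y": -44,"z": -117,"rx": 0,"ry": 0,"rz": -0.24,"fingers": 1},{"x": -375,"y": -50,"z": -117,"rx": 0,"ry": 0,"rz": -0.27,"fingers": 1},{"x": -405,"y": -54,"z": -117,"rx": 0,"ry": 0,"rz": -0.29,"fingers": 1},{"x": -415.6,"y": -55.1,"z": -117,"rx": 0,"ry": 0,"rz": -0.297,"fingers": 1},{"x": -415.6,"y": -55.1,"z": -117,"rx": 0,"ry": 0,"rz": -0.297,"fingers": 1},{"x": -415.6,"y": -55.1,"z": -117,"rx": 0,"ry": 0,"rz": -0.297,"fingers": 1},{"x": -415.6,"y": -55.1,"z": -90,"rx": 0,"ry": 0,"rz": -0.297,"fingers": 1},{"x": -415.6,"y": -55.1,"z": -60,"rx": 0,"ry": 0,"rz": -0.297,"fingers": 1},{"x": -415.6,"y": -55.1,"z": -40,"rx": 0,"ry": 0,"rz": -0.297,"fingers": 1},{"x": -415.6,"y": -55.1,"z": -40,"rx": 0,"ry": 0,"rz": -0.297,"fingers": 1},{"x": -415.6,"y": -55.1,"z": -40,"rx": 0,"ry": 0,"rz": -0.297,"fingers": 1}]}}

```text
time_s: 7.32
tool_pos: [0.4625, -0.0901, 0.0633]
tool_rot: [179.9, -0.0, 91.6]
force: [0.1, -0.2, -0.9]
grip_width: 0.0395
grasp_force: 20.0
```

```bash
python3 - <<'E'
from h import *
plan((461.6,-91,43.5,91.5))
E
```

```text
t 7.33 pos [462.5 -90.1  63.3] rot [ 1.7993e+02 -1.0000e-02  9.1600e+01] w 39.5 g 20.0 F [ 0.1 -0.2 -0.9]
(461.6, -91, 43.5, 91.5) -> [-0.9 -0.9 19.8] rz 0.0017
```

Down gently in small steps, watching force.

{"name": "drive_tool", "arguments": {"moves": [{"x": -0.8,"y": -0.8,"z": 8,"rx": 0,"ry": 0,"rz": 0,"fingers": 1},{"x": -0.8,"y": -0.8,"z": 14,"rx": 0,"ry": 0,"rz": 0,"fingers": 1},{"x": -0.8,"y": -0.8,"z": 17,"rx": 0,"ry": 0,"rz": 0,"fingers": 1},{"x": -0.8,"y": -0.8,"z": 18.5,"rx": 0,"ry": 0,"rz": 0,"fingers": 1},{"x": -0.8,"y": -0.8,"z": 19,"rx": 0,"ry": 0,"rz": 0,"fingers": 1},{"x": -0.8,"y": -0.8,"z": 19,"rx": 0,"ry": 0,"rz": 0,"fingers": 1}]}}

```text
time_s: 8.07
tool_pos: [0.4608, -0.0918, 0.0436]
tool_rot: [180.0, 0.0, 91.5]
force: [-0.6, 0.1, -2.2]
grip_width: 0.0398
grasp_force: 20.0
```

```bash
python3 - <<'E'
from h import *
plan((461.6,-91,43.5,91.5))
E
```

```text
t 8.07 pos [460.8 -91.8  43.6] rot [1.7999e+02 1.0000e-02 9.1510e+01] w 39.8 g 20.0 F [-0.6  0.1 -2.2]
(461.6, -91, 43.5, 91.5) -> [0.7 0.8 0.1] rz 0.0003
```

{"name": "drive_tool", "arguments": {"moves": [{"x": 0.5,"y": 0.5,"z": 0.3,"rx": 0,"ry": 0,"rz": 0,"fingers": 1},{"x": 0.5,"y": 0.5,"z": 1,"rx": 0,"ry": 0,"rz": 0,"fingers": 1},{"x": 0.5,"y": 0.5,"z": 1,"rx": 0,"ry": 0,"rz": 0,"fingers": -1},{"x": 0.5,"y": 0.5,"z": 1,"rx": 0,"ry": 0,"rz": 0,"fingers": -1},{"x": 0.5,"y": 0.5,"z": 1,"rx": 0,"ry": 0,"rz": 0,"fingers": -1},{"x": 0.5,"y": 0.5,"z": 1,"rx": 0,"ry": 0,"rz": 0,"fingers": -1},{"x": 0.5,"y": 0.5,"z": -25,"rx": 0,"ry": 0,"rz": 0,"fingers": -1},{"x": 0.5,"y": 0.5,"z": -60,"rx": 0,"ry": 0,"rz": 0,"fingers": -1},{"x": 0.5,"y": 0.5,"z": -100,"rx": 0,"ry": 0,"rz": 0,"fingers": -1},{"x": 0.5,"y": 0.5,"z": -100,"rx": 0,"ry": 0,"rz": 0,"fingers": -1}]}}

```text
time_s: 9.32
tool_pos: [0.4635, -0.0917, 0.1465]
tool_rot: [179.7, 0.2, 91.5]
force: [1.0, 0.3, -0.9]
grip_width: 0.0867
grasp_force: 0.0
```

```bash
python3 - <<'E'
from h import *
# green post position
s=load("scene0");t=load("top0")
print(tri([s,t],[(288.5,156.5),(420.5,256.5)]),tri([s,t],[(316.5,125),(452,303)]))
plan((400.4,-300.4,145,135),(400.4,-300.4,85,135),(400.4,-300.4,25,135))
E
```

```text
(array([ 0.48440538, -0.30655269,  0.06340335]), [np.float64(0.561255350765883), np.float64(0.5612553507659312)]) (array([ 0.37539728, -0.38630334,  0.05915594]), [np.float64(0.015535570815438854), np.float64(0.015535570815537927)])
t 9.32 pos [463.5 -91.7 146.5] rot [179.68   0.18  91.5 ] w 86.7 g 0.0 F [ 1.   0.3 -0.9]
(400.4, -300.4, 145, 135) -> [-206.9  -68.6    1.5] rz -0.7592
(400.4, -300.4, 85, 135) -> [-206.9  -68.6   61.5] rz -0.7592
(400.4, -300.4, 25, 135) -> [-206.9  -68.6  121.5] rz -0.7592
```

{"name": "drive_tool", "arguments": {"moves": [{"x": -40,"y": -13,"z": 1,"rx": 0,"ry": 0,"rz": -0.15,"fingers": -1},{"x": -90,"y": -30,"z": 1,"rx": 0,"ry": 0,"rz": -0.3,"fingers": -1},{"x": -140,"y": -46,"z": 1,"rx": 0,"ry": 0,"rz": -0.45,"fingers": -1},{"x": -185,"y": -61,"z": 1,"rx": 0,"ry": 0,"rz": -0.6,"fingers": -1},{"x": -207,"y": -69,"z": 1,"rx": 0,"ry": 0,"rz": -0.76,"fingers": -1},{"x": -207,"y": -69,"z": 1,"rx": 0,"ry": 0,"rz": -0.76,"fingers": -1},{"x": -207,"y": -69,"z": 1,"rx": 0,"ry": 0,"rz": -0.76,"fingers": -1},{"x": -207,"y": -69,"z": 30,"rx": 0,"ry": 0,"rz": -0.76,"fingers": -1},{"x": -207,"y": -69,"z": 50,"rx": 0,"ry": 0,"rz": -0.76,"fingers": -1},{"x": -207,"y": -69,"z": 50,"rx": 0,"ry": 0,"rz": -0.76,"fingers": -1},{"x": -207,"y": -69,"z": 50,"rx": 0,"ry": 0,"rz": -0.76,"fingers": -1}]}}

```text
time_s: 10.7
tool_pos: [0.3986, -0.2994, 0.0943]
tool_rot: [180.0, 0.1, 135.1]
force: [0.8, 0.7, 0.9]
grip_width: 0.0871
grasp_force: 0.0
```

```bash
python3 - <<'E'
from h import *
plan((400.4,-300.4,25,135))
E
```

```text
t 10.70 pos [ 398.6 -299.4   94.3] rot [1.7999e+02 6.0000e-02 1.3511e+02] w 87.1 g 0.0 F [0.8 0.7 0.9]
(400.4, -300.4, 25, 135) -> [-2.   0.6 69.3] rz 0.0020
```

{"name": "drive_tool", "arguments": {"moves": [{"x": -2,"y": 0.5,"z": 30,"rx": 0,"ry": 0,"rz": 0,"fingers": -1},{"x": -2,"y": 0.5,"z": 55,"rx": 0,"ry": 0,"rz": 0,"fingers": -1},{"x": -2,"y": 0.5,"z": 70,"rx": 0,"ry": 0,"rz": 0,"fingers": -1},{"x": -2,"y": 0.5,"z": 70,"rx": 0,"ry": 0,"rz": 0,"fingers": -1},{"x": -2,"y": 0.5,"z": 70,"rx": 0,"ry": 0,"rz": 0,"fingers": 1},{"x": -2,"y": 0.5,"z": 70,"rx": 0,"ry": 0,"rz": 0,"fingers": 1},{"x": -2,"y": 0.5,"z": 70,"rx": 0,"ry": 0,"rz": 0,"fingers": 1},{"x": -2,"y": 0.5,"z": 70,"rx": 0,"ry": 0,"rz": 0,"fingers": 1},{"x": -2,"y": 0.5,"z": 70,"rx": 0,"ry": 0,"rz": 0,"fingers": 1},{"x": -2,"y": 0.5,"z": 70,"rx": 0,"ry": 0,"rz": 0,"fingers": 1}]}}

```text
time_s: 11.95
tool_pos: [0.3997, -0.3009, 0.0236]
tool_rot: [180.0, 0.0, 135.1]
force: [0.4, 0.6, 0.5]
grip_width: 0.0396
grasp_force: 20.0
```

```bash
python3 - <<'E'
from h import *
plan((400.4,-300.4,25,135),(400.4,-300.4,170,135),(600,-200,170,110),(600,60,170,95),(456.7,100.4,170,91.5))
E
```

```text
t 11.95 pos [ 399.7 -300.9   23.6] rot [1.7999e+02 1.0000e-02 1.3506e+02] w 39.6 g 20.0 F [0.4 0.6 0.5]
(400.4, -300.4, 25, 135) -> [-0.2  0.9 -1.4] rz 0.0011
(400.4, -300.4, 170, 135) -> [  -0.2    0.9 -146.4] rz 0.0011
(600, -200, 170, 110) -> [ -70.5  212.9 -146.4] rz 0.4374
(600, 60, 170, 95) -> [ 113.1  397.  -146.4] rz 0.6992
(456.7, 100.4, 170, 91.5) -> [ 243.1  324.4 -146.4] rz 0.7603
```

{"name": "drive_tool", "arguments": {"moves": [{"x": 0,"y": 0,"z": -30,"rx": 0,"ry": 0,"rz": 0,"fingers": 1},{"x": 0,"y": 0,"z": -80,"rx": 0,"ry": 0,"rz": 0,"fingers": 1},{"x": 0,"y": 0,"z": -126,"rx": 0,"ry": 0,"rz": 0,"fingers": 1},{"x": 18,"y": 38,"z": -126,"rx": 0,"ry": 0,"rz": 0.08,"fingers": 1},{"x": 40,"y": 84,"z": -126,"rx": 0,"ry": 0,"rz": 0.17,"fingers": 1},{"x": 62,"y": 130,"z": -126,"rx": 0,"ry": 0,"rz": 0.26,"fingers": 1},{"x": 92,"y": 175,"z": -126,"rx": 0,"ry": 0,"rz": 0.36,"fingers": 1},{"x": 125,"y": 210,"z": -126,"rx": 0,"ry": 0,"rz": 0.46,"fingers": 1},{"x": 160,"y": 245,"z": -126,"rx": 0,"ry": 0,"rz": 0.56,"fingers": 1},{"x": 195,"y": 280,"z": -126,"rx": 0,"ry": 0,"rz": 0.66,"fingers": 1},{"x": 228,"y": 310,"z": -126,"rx": 0,"ry": 0,"rz": 0.73,"fingers": 1},{"x": 243,"y": 324.4,"z": -126,"rx": 0,"ry": 0,"rz": 0.76,"fingers": 1},{"x": 243,"y": 324.4,"z": -126,"rx": 0,"ry": 0,"rz": 0.76,"fingers": 1},{"x": 243,"y": 324.4,"z": -126,"rx": 0,"ry": 0,"rz": 0.76,"fingers": 1},{"x": 243,"y": 324.4,"z": -95,"rx": 0,"ry": 0,"rz": 0.76,"fingers": 1},{"x": 243,"y": 324.4,"z": -65,"rx": 0,"ry": 0,"rz": 0.76,"fingers": 1},{"x": 243,"y": 324.4,"z": -45,"rx": 0,"ry": 0,"rz": 0.76,"fingers": 1},{"x": 243,"y": 324.4,"z": -40,"rx": 0,"ry": 0,"rz": 0.76,"fingers": 1},{"x": 243,"y": 324.4,"z": -40,"rx": 0,"ry": 0,"rz": 0.76,"fingers": 1},{"x": 243,"y": 324.4,"z": -40,"rx": 0,"ry": 0,"rz": 0.76,"fingers": 1}]}}

```text
time_s: 14.45
tool_pos: [0.4575, 0.0999, 0.0644]
tool_rot: [179.9, 0.0, 91.5]
force: [-0.6, -0.2, -1.9]
grip_width: 0.0395
grasp_force: 20.0
```

```bash
python3 - <<'E'
from h import *
plan((456.7,100.4,44.6,91.5))
E
```

```text
t 14.45 pos [457.5  99.9  64.4] rot [1.7991e+02 2.0000e-02 9.1480e+01] w 39.5 g 20.0 F [-0.6 -0.2 -1.9]
(456.7, 100.4, 44.6, 91.5) -> [ 0.5 -0.8 19.8] rz -0.0004
```

{"name": "drive_tool", "arguments": {"moves": [{"x": 0.3,"y": -0.5,"z": 8,"rx": 0,"ry": 0,"rz": 0,"fingers": 1},{"x": 0.3,"y": -0.5,"z": 14,"rx": 0,"ry": 0,"rz": 0,"fingers": 1},{"x": 0.3,"y": -0.5,"z": 17,"rx": 0,"ry": 0,"rz": 0,"fingers": 1},{"x": 0.3,"y": -0.5,"z": 19,"rx": 0,"ry": 0,"rz": 0,"fingers": 1},{"x": 0.3,"y": -0.5,"z": 20,"rx": 0,"ry": 0,"rz": 0,"fingers": 1},{"x": 0.3,"y": -0.5,"z": 20,"rx": 0,"ry": 0,"rz": 0,"fingers": 1}]}}

```text
time_s: 15.2
tool_pos: [0.4559, 0.1006, 0.0446]
tool_rot: [-179.9, 0.1, 91.5]
force: [-5.2, -2.3, 11.9]
grip_width: 0.0393
grasp_force: 20.0
```

```bash
python3 - <<'E'
from h import *
plan((456.7,100.4,44.6,91.5))
E
```

```text
t 15.20 pos [455.9 100.6  44.6] rot [-1.7993e+02  7.0000e-02  9.1520e+01] w 39.3 g 20.0 F [-5.2 -2.3 11.9]
(456.7, 100.4, 44.6, 91.5) -> [-0.2  0.8 -0. ] rz 0.0004
```

{"name": "drive_tool", "arguments": {"moves": [{"x": 0,"y": 0.3,"z": 0,"rx": 0,"ry": 0,"rz": 0,"fingers": -1},{"x": 0,"y": 0.3,"z": 0,"rx": 0,"ry": 0,"rz": 0,"fingers": -1},{"x": 0,"y": 0.3,"z": 0,"rx": 0,"ry": 0,"rz": 0,"fingers": -1},{"x": 0,"y": 0.3,"z": 0,"rx": 0,"ry": 0,"rz": 0,"fingers": -1},{"x": 0,"y": 0.3,"z": -25,"rx": 0,"ry": 0,"rz": 0,"fingers": -1},{"x": 0,"y": 0.3,"z": -60,"rx": 0,"ry": 0,"rz": 0,"fingers": -1},{"x": 0,"y": 0.3,"z": -100,"rx": 0,"ry": 0,"rz": 0,"fingers": -1},{"x": 0,"y": 0.3,"z": -100,"rx": 0,"ry": 0,"rz": 0,"fingers": -1},{"x": 0,"y": 0.3,"z": -100,"rx": 0,"ry": 0,"rz": 0,"fingers": -1}]}}

```text
time_s: 16.32
tool_pos: [0.456, 0.1002, 0.1429]
tool_rot: [-180.0, 0.0, 91.5]
force: [0.1, -1.7, -0.2]
grip_width: 0.0869
grasp_force: 0.0
```

```bash
python3 - <<'E'
from h import *
plan((620,250,150,81.9),(676.6,-31.5,150,81.9))
E
```

```text
t 16.32 pos [456.  100.2 142.9] rot [-1.7996e+02  4.0000e-02  9.1500e+01] w 86.9 g 0.0 F [ 0.1 -1.7 -0.2]
(620, 250, 150, 81.9) -> [145.5 167.8  -7.1] rz 0.1675
(676.6, -31.5, 150, 81.9) -> [-137.4  217.1   -7.1] rz 0.1675
```

Go aside to (620,250) for a clear look.

{"name": "drive_tool", "arguments": {"moves": [{"x": 50,"y": 58,"z": -7,"rx": 0,"ry": 0,"rz": 0.06,"fingers": -1},{"x": 95,"y": 110,"z": -7,"rx": 0,"ry": 0,"rz": 0.12,"fingers": -1},{"x": 145,"y": 168,"z": -7,"rx": 0,"ry": 0,"rz": 0.1675,"fingers": -1},{"x": 145,"y": 168,"z": -7,"rx": 0,"ry": 0,"rz": 0.1675,"fingers": -1},{"x": 145,"y": 168,"z": -7,"rx": 0,"ry": 0,"rz": 0.1675,"fingers": -1}]}}

```text
time_s: 16.95
tool_pos: [0.6198, 0.2526, 0.1473]
tool_rot: [-179.7, -0.1, 82.1]
force: [0.5, 0.6, -0.5]
grip_width: 0.0871
grasp_force: 0.0
```

```bash
python3 - <<'E'
from h import *
plan((676.6,-31.5,120,81.9))
s=snap("scene","2"); t=snap("top","2")
a=crop(s,300,180,130,150,4,1.2); b=crop(t,225,220,65*2+2,75,3,2.)
b2=np.zeros((600,280,3),np.uint8); 
c1=crop(t,225,240,50,50,5,2.); c2=crop(t,302,240,50,50,5,2.)
b2[:250,:250]=c1; b2[260:510,:250]=c2
cv2.imwrite("pics/a2.png",np.hstack([a,b2]))
E
```

```text
t 16.95 pos [619.8 252.6 147.3] rot [-1.7972e+02 -6.0000e-02  8.2100e+01] w 87.1 g 0.0 F [ 0.5  0.6 -0.5]
(676.6, -31.5, 120, 81.9) -> [-273.6   95.3   27.3] rz 0.0035
```

View pics/a2.png

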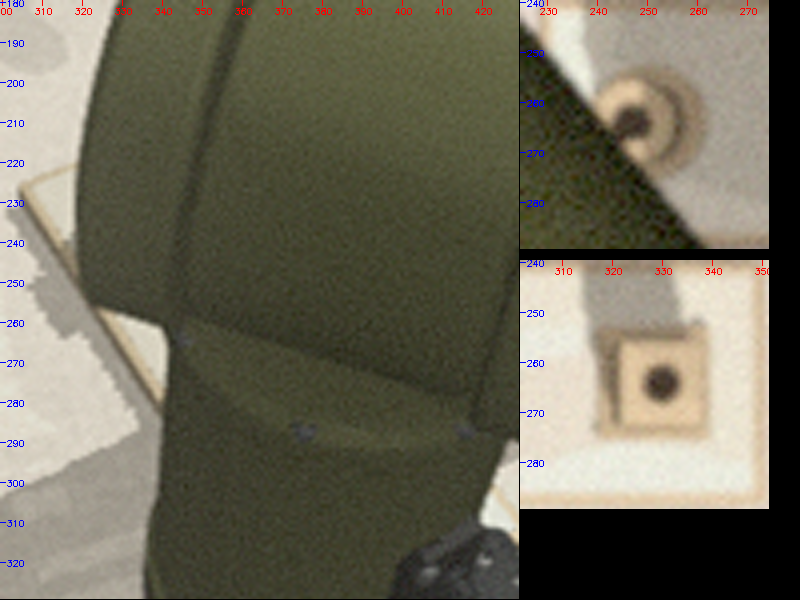

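```bash
python3 - <<'E'
from h import *
t=load("top2"); print(atz(t,(329.9,264.3),.081),atz(t,(246.9,264.1),.081))
plan((620,0,147,81.9),(676.6,-31.5,147,81.9),(676.6,-31.5,60,81.9))
E
```

```text
[ 0.45933304 -0.09035595  0.081     ] [0.45392405 0.09999838 0.081     ]
t 17.05 pos [619.2 249.9 148.4] rot [-1.798e+02  9.000e-02  8.199e+01] w 86.8 g 0.0 F [-0.6 -0.1 -0.4]
(620, 0, 147, 81.9) -> [-247.4   35.6    1.4] rz 0.0016
(676.6, -31.5, 147, 81.9) -> [-270.7   96.1    1.4] rz 0.0016
(676.6, -31.5, 60, 81.9) -> [-270.7   96.1   88.4] rz 0.0016
```

{"name": "drive_tool", "arguments": {"moves": [{"x": -45,"y": 16,"z": 1,"rx": 0,"ry": 0,"rz": 0,"fingers": -1},{"x": -95,"y": 34,"z": 1,"rx": 0,"ry": 0,"rz": 0,"fingers": -1},{"x": -145,"y": 51,"z": 1,"rx": 0,"ry": 0,"rz": 0,"fingers": -1},{"x": -195,"y": 69,"z": 1,"rx": 0,"ry": 0,"rz": 0,"fingers": -1},{"x": -240,"y": 85,"z": 1,"rx": 0,"ry": 0,"rz": 0,"fingers": -1},{"x": -270,"y": 96,"z": 20,"rx": 0,"ry": 0,"rz": 0,"fingers": -1},{"x": -270,"y": 96,"z": 60,"rx": 0,"ry": 0,"rz": 0,"fingers": -1},{"x": -270,"y": 96,"z": 88,"rx": 0,"ry": 0,"rz": 0,"fingers": -1},{"x": -270,"y": 96,"z": 88,"rx": 0,"ry": 0,"rz": 0,"fingers": -1},{"x": -270,"y": 96,"z": 88,"rx": 0,"ry": 0,"rz": 0,"fingers": -1},{"x": -270,"y": 96,"z": 88,"rx": 0,"ry": 0,"rz": 0,"fingers": -1}]}}

```text
time_s: 18.42
tool_pos: [0.6785, -0.0309, 0.0644]
tool_rot: [179.8, 0.0, 81.9]
force: [-0.5, -1.1, 0.3]
grip_width: 0.0869
grasp_force: 0.0
```

```bash
python3 - <<'E'
from h import *
plan((676.6,-31.5,10,81.9))
E
```

```text
t 18.43 pos [678.5 -30.9  64.4] rot [1.7984e+02 1.0000e-02 8.1910e+01] w 86.9 g 0.0 F [-0.5 -1.1  0.3]
(676.6, -31.5, 10, 81.9) -> [-0.8 -1.8 54.4] rz 0.0002
```

{"name": "drive_tool", "arguments": {"moves": [{"x": -0.5,"y": -1,"z": 25,"rx": 0,"ry": 0,"rz": 0,"fingers": -1},{"x": -0.5,"y": -1,"z": 42,"rx": 0,"ry": 0,"rz": 0,"fingers": -1},{"x": -0.5,"y": -1,"z": 51,"rx": 0,"ry": 0,"rz": 0,"fingers": -1},{"x": -0.5,"y": -1,"z": 51,"rx": 0,"ry": 0,"rz": 0,"fingers": -1},{"x": -0.5,"y": -1,"z": 51,"rx": 0,"ry": 0,"rz": 0,"fingers": -1},{"x": -0.5,"y": -1,"z": 51,"rx": 0,"ry": 0,"rz": 0,"fingers": -1}]}}

```text
time_s: 19.18
tool_pos: [0.6772, -0.0312, 0.0124]
tool_rot: [179.9, -0.0, 81.9]
force: [0.9, -0.5, 0.6]
grip_width: 0.0868
grasp_force: 0.0
```

```bash
python3 - <<'E'
from h import *
plan((676.6,-31.5,10,81.9))
E
```

```text
t 19.18 pos [677.2 -31.2  12.4] rot [179.93  -0.    81.92] w 86.8 g 0.0 F [ 0.9 -0.5  0.6]
(676.6, -31.5, 10, 81.9) -> [-0.4 -0.5  2.4] rz 0.0003
```

Close at 10 mm with 40 N.

{"name": "drive_tool", "arguments": {"moves": [{"x": 0,"y": 0,"z": 2,"rx": 0,"ry": 0,"rz": 0,"fingers": -1},{"x": 0,"y": 0,"z": 2,"rx": 0,"ry": 0,"rz": 0,"fingers": 1},{"x": 0,"y": 0,"z": 2,"rx": 0,"ry": 0,"rz": 0,"fingers": 1},{"x": 0,"y": 0,"z": 2,"rx": 0,"ry": 0,"rz": 0,"fingers": 1},{"x": 0,"y": 0,"z": 2,"rx": 0,"ry": 0,"rz": 0,"fingers": 1},{"x": 0,"y": 0,"z": 2,"rx": 0,"ry": 0,"rz": 0,"fingers": 1}], "force": 40}}

```text
time_s: 19.92
tool_pos: [0.6768, -0.0313, 0.0096]
tool_rot: [180.0, -0.0, 81.9]
force: [1.1, -0.6, -1.4]
grip_width: 0.0594
grasp_force: 40.0
```

```bash
python3 - <<'E'
from h import *
plan((676.6,-31.5,10,81.9),(676.6,-31.5,130,81.9),(459,5,130,91.5))
E
```

```text
t 19.93 pos [676.8 -31.3   9.6] rot [179.97  -0.    81.91] w 59.4 g 40.0 F [ 1.1 -0.6 -1.4]
(676.6, -31.5, 10, 81.9) -> [-0.2 -0.2 -0.4] rz 0.0002
(676.6, -31.5, 130, 81.9) -> [  -0.2   -0.2 -120.4] rz 0.0002
(459, 5, 130, 91.5) -> [   5.3 -220.7 -120.4] rz -0.1673
```

{"name": "drive_tool", "arguments": {"moves": [{"x": 0,"y": 0,"z": -15,"rx": 0,"ry": 0,"rz": 0,"fingers": 1},{"x": 0,"y": 0,"z": -45,"rx": 0,"ry": 0,"rz": 0,"fingers": 1},{"x": 0,"y": 0,"z": -80,"rx": 0,"ry": 0,"rz": 0,"fingers": 1},{"x": 0,"y": 0,"z": -110,"rx": 0,"ry": 0,"rz": 0,"fingers": 1},{"x": 0,"y": 0,"z": -121,"rx": 0,"ry": 0,"rz": 0,"fingers": 1},{"x": 0.5,"y": -20,"z": -121,"rx": 0,"ry": 0,"rz": -0.02,"fingers": 1},{"x": 1,"y": -50,"z": -121,"rx": 0,"ry": 0,"rz": -0.04,"fingers": 1},{"x": 2,"y": -85,"z": -121,"rx": 0,"ry": 0,"rz": -0.06,"fingers": 1},{"x": 3,"y": -120,"z": -121,"rx": 0,"ry": 0,"rz": -0.09,"fingers": 1},{"x": 4,"y": -155,"z": -121,"rx": 0,"ry": 0,"rz": -0.12,"fingers": 1},{"x": 5,"y": -185,"z": -121,"rx": 0,"ry": 0,"rz": -0.14,"fingers": 1},{"x": 5.3,"y": -208,"z": -121,"rx": 0,"ry": 0,"rz": -0.16,"fingers": 1},{"x": 5.3,"y": -220.5,"z": -121,"rx": 0,"ry": 0,"rz": -0.167,"fingers": 1},{"x": 5.3,"y": -220.5,"z": -121,"rx": 0,"ry": 0,"rz": -0.167,"fingers": 1},{"x": 5.3,"y": -220.5,"z": -121,"rx": 0,"ry": 0,"rz": -0.167,"fingers": 1},{"x": 5.3,"y": -220.5,"z": -110,"rx": 0,"ry": 0,"rz": -0.167,"fingers": 1},{"x": 5.3,"y": -220.5,"z": -100,"rx": 0,"ry": 0,"rz": -0.167,"fingers": 1},{"x": 5.3,"y": -220.5,"z": -100,"rx": 0,"ry": 0,"rz": -0.167,"fingers": 1},{"x": 5.3,"y": -220.5,"z": -100,"rx": 0,"ry": 0,"rz": -0.167,"fingers": 1}]}}

```text
time_s: 22.3
tool_pos: [0.4591, 0.0053, 0.1094]
tool_rot: [-180.0, -0.0, 91.5]
force: [-0.1, -0.4, -4.9]
grip_width: 0.0593
grasp_force: 40.0
```

```bash
python3 - <<'E'
from h import *
plan((459,5,90.6,91.5))
s=snap("scene","3"); cv2.imwrite("pics/a3.png",crop(s,230,170,220,180,3,1.2))
E
```

```text
t 22.30 pos [459.1   5.3 109.4] rot [-1.7999e+02 -5.0000e-02  9.1510e+01] w 59.3 g 40.0 F [-0.1 -0.4 -4.9]
(459, 5, 90.6, 91.5) -> [-0.3 -0.1 18.8] rz 0.0001
```

View pics/a3.png

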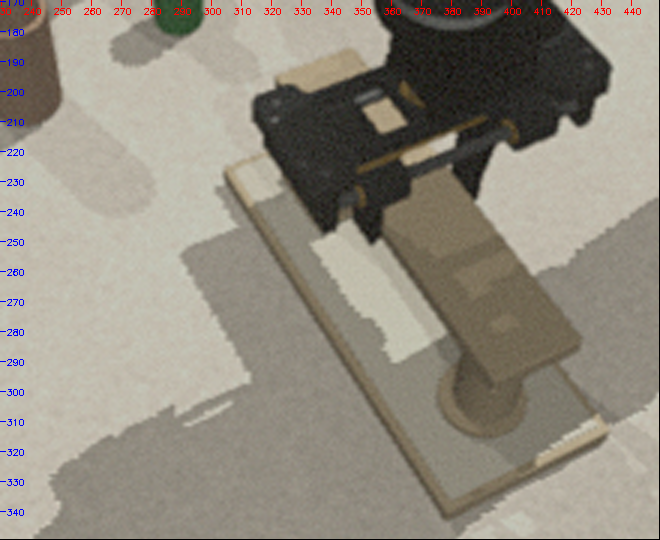

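Batt held level above both props, in line with the shelf (near end corner at about (427,284), round prop below at (391,298)). Lower.

{"name": "drive_tool", "arguments": {"moves": [{"x": -0.2,"y": 0,"z": 7,"rx": 0,"ry": 0,"rz": 0,"fingers": 1},{"x": -0.2,"y": 0,"z": 13,"rx": 0,"ry": 0,"rz": 0,"fingers": 1},{"x": -0.2,"y": 0,"z": 16,"rx": 0,"ry": 0,"rz": 0,"fingers": 1},{"x": -0.2,"y": 0,"z": 17.5,"rx": 0,"ry": 0,"rz": 0,"fingers": 1},{"x": -0.2,"y": 0,"z": 18.2,"rx": 0,"ry": 0,"rz": 0,"fingers": 1},{"x": -0.2,"y": 0,"z": 18.2,"rx": 0,"ry": 0,"rz": 0,"fingers": 1}]}}

```text
time_s: 23.1
tool_pos: [0.4591, 0.0048, 0.0914]
tool_rot: [180.0, 0.0, 91.5]
force: [0.2, -0.3, -5.5]
grip_width: 0.0592
grasp_force: 40.0
```

```bash
python3 - <<'E'
from h import *
plan((459,5,90.6,91.5))
E
```

```text
t 23.10 pos [459.1   4.8  91.4] rot [1.7999e+02 1.0000e-02 9.1490e+01] w 59.2 g 40.0 F [ 0.2 -0.3 -5.5]
(459, 5, 90.6, 91.5) -> [ 0.2 -0.1  0.8] rz -0.0003
```

{"name": "drive_tool", "arguments": {"moves": [{"x": 0,"y": 0,"z": 0.6,"rx": 0,"ry": 0,"rz": 0,"fingers": 1},{"x": 0,"y": 0,"z": 1.2,"rx": 0,"ry": 0,"rz": 0,"fingers": 1},{"x": 0,"y": 0,"z": 1.2,"rx": 0,"ry": 0,"rz": 0,"fingers": 1}]}}

```text
time_s: 23.48
tool_pos: [0.4591, 0.0047, 0.0905]
tool_rot: [-180.0, 0.0, 91.5]
force: [-1.9, -0.3, -0.1]
grip_width: 0.0595
grasp_force: 40.0
```

{"name": "drive_tool", "arguments": {"moves": [{"x": 0,"y": 0,"z": 1,"rx": 0,"ry": 0,"rz": 0,"fingers": -1},{"x": 0,"y": 0,"z": 1,"rx": 0,"ry": 0,"rz": 0,"fingers": -1},{"x": 0,"y": 0,"z": 1,"rx": 0,"ry": 0,"rz": 0,"fingers": -1},{"x": 0,"y": 0,"z": 1,"rx": 0,"ry": 0,"rz": 0,"fingers": -1},{"x": 0,"y": 0,"z": -20,"rx": 0,"ry": 0,"rz": 0,"fingers": -1},{"x": 0,"y": 0,"z": -60,"rx": 0,"ry": 0,"rz": 0,"fingers": -1},{"x": 0,"y": 0,"z": -90,"rx": 0,"ry": 0,"rz": 0,"fingers": -1},{"x": 0,"y": 0,"z": -90,"rx": 0,"ry": 0,"rz": 0,"fingers": -1}]}}

```text
time_s: 24.48
tool_pos: [0.4607, 0.0045, 0.1821]
tool_rot: [179.8, 0.2, 91.5]
force: [0.9, -0.5, -0.4]
grip_width: 0.0869
grasp_force: 0.0
```

```bash
python3 - <<'E'
from h import *
plan((623.4,-277.3,180,91.5),(623.4,-277.3,130,91.5))
E
```

```text
t 24.48 pos [460.7   4.5 182.1] rot [1.7975e+02 1.6000e-01 9.1450e+01] w 86.9 g 0.0 F [ 0.9 -0.5 -0.4]
(623.4, -277.3, 180, 91.5) -> [-285.9  155.5    2.1] rz -0.0008
(623.4, -277.3, 130, 91.5) -> [-285.9  155.5   52.1] rz -0.0008
```

{"name": "drive_tool", "arguments": {"moves": [{"x": -30,"y": 16,"z": 2,"rx": 0,"ry": 0,"rz": 0,"fingers": -1},{"x": -75,"y": 41,"z": 2,"rx": 0,"ry": 0,"rz": 0,"fingers": -1},{"x": -120,"y": 65,"z": 2,"rx": 0,"ry": 0,"rz": 0,"fingers": -1},{"x": -165,"y": 90,"z": 2,"rx": 0,"ry": 0,"rz": 0,"fingers": -1},{"x": -210,"y": 114,"z": 2,"rx": 0,"ry": 0,"rz": 0,"fingers": -1},{"x": -255,"y": 139,"z": 2,"rx": 0,"ry": 0,"rz": 0,"fingers": -1},{"x": -280,"y": 152,"z": 10,"rx": 0,"ry": 0,"rz": 0,"fingers": -1},{"x": -286,"y": 155,"z": 40,"rx": 0,"ry": 0,"rz": 0,"fingers": -1},{"x": -286,"y": 155,"z": 54,"rx": 0,"ry": 0,"rz": 0,"fingers": -1},{"x": -286,"y": 155,"z": 54,"rx": 0,"ry": 0,"rz": 0,"fingers": -1},{"x": -286,"y": 155,"z": 54,"rx": 0,"ry": 0,"rz": 0,"fingers": -1},{"x": -286,"y": 155,"z": 54,"rx": 0,"ry": 0,"rz": 0,"fingers": -1}]}}

```text
time_s: 25.98
tool_pos: [0.622, -0.2769, 0.1275]
tool_rot: [179.9, 0.1, 91.5]
force: [-0.0, -0.1, 0.6]
grip_width: 0.0872
grasp_force: 0.0
```

```bash
python3 - <<'E'
from h import *
plan((623.4,-277.3,50,91.5))
s=snap("scene","4"); t=snap("top","4")
a=crop(s,215,180,220,170,2.5 if 0 else 2,1.2); b=crop(t,225,200,140,100,3,2.); 
W=max(a.shape[1],b.shape[1]);p=lambda q:np.hstack([q,np.zeros((q.shape[0],W-q.shape[1],3),np.uint8)])
o=np.vstack([p(a)[:,:],p(b)]); o=o[:640]; 
a=crop(s,300,170,140,150,2.5 if 0 else 3,1.2); b=crop(t,225,215,120,80,3,2.)
c=np.zeros((450,360,3),np.uint8); c[:240]=b
cv2.imwrite("pics/a4.png",np.hstack([a[:450],c]))
E
```

```text
t 25.98 pos [ 622.  -276.9  127.5] rot [1.7991e+02 7.0000e-02 9.1520e+01] w 87.2 g 0.0 F [-0.  -0.1  0.6]
(623.4, -277.3, 50, 91.5) -> [-0.5  1.4 77.5] rz 0.0003
```

View pics/a4.png

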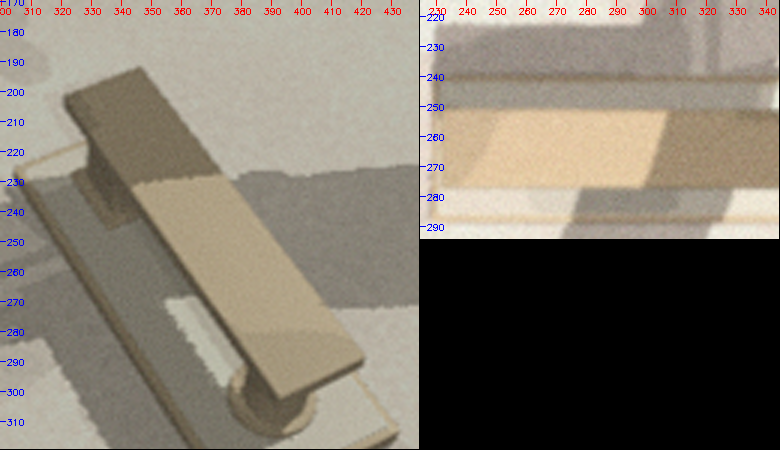

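{"name": "drive_tool", "arguments": {"moves": [{"x": -0.4,"y": 1,"z": 25,"rx": 0,"ry": 0,"rz": 0,"fingers": -1},{"x": -0.4,"y": 1,"z": 55,"rx": 0,"ry": 0,"rz": 0,"fingers": -1},{"x": -0.4,"y": 1,"z": 76,"rx": 0,"ry": 0,"rz": 0,"fingers": -1},{"x": -0.4,"y": 1,"z": 76,"rx": 0,"ry": 0,"rz": 0,"fingers": -1},{"x": -0.4,"y": 1,"z": 76,"rx": 0,"ry": 0,"rz": 0,"fingers": -1},{"x": -0.4,"y": 1,"z": 76,"rx": 0,"ry": 0,"rz": 0,"fingers": 1},{"x": -0.4,"y": 1,"z": 76,"rx": 0,"ry": 0,"rz": 0,"fingers": 1},{"x": -0.4,"y": 1,"z": 76,"rx": 0,"ry": 0,"rz": 0,"fingers": 1},{"x": -0.4,"y": 1,"z": 76,"rx": 0,"ry": 0,"rz": 0,"fingers": 1},{"x": -0.4,"y": 1,"z": 76,"rx": 0,"ry": 0,"rz": 0,"fingers": 1}], "force": 15}}

```text
time_s: 27.32
tool_pos: [0.6228, -0.2775, 0.0505]
tool_rot: [179.9, 0.0, 91.5]
force: [0.4, 0.2, 0.8]
grip_width: 0.0565
grasp_force: 15.0
```

```bash
python3 - <<'E'
from h import *
s=load("scene4"); P=np.array([atz(s,p,.095) for p in [(321.5,204.2),(346.5,191.8),(420.8,288.8),(393.2,302.2)]]); print(P.round(4),P.mean(0))
t=load("top4")
print("prop check: batt long edges top view", [atz(t,(225+x/3-.5,215+y/3-.5),.095).round(4) for x,y in [(20,108),(340,109),(20,188),(340,189)]])
plan((623.4,-277.3,50,91.5),(623.4,-277.3,190,91.5),(456.6,100.4,190,91.5))
E
```

```text
[[ 0.4953 -0.1165  0.095 ]
 [ 0.4347 -0.1248  0.095 ]
 [ 0.4293  0.1328  0.095 ]
 [ 0.4856  0.1344  0.095 ]] [0.46120732 0.00648256 0.095     ]
prop check: batt long edges top view [array([0.4836, 0.1351, 0.095 ]), array([ 0.4905, -0.1066,  0.095 ]), array([0.4235, 0.1327, 0.095 ]), array([ 0.43  , -0.1083,  0.095 ])]
t 27.32 pos [ 622.8 -277.5   50.5] rot [1.7995e+02 2.0000e-02 9.1490e+01] w 56.5 g 15.0 F [0.4 0.2 0.8]
(623.4, -277.3, 50, 91.5) -> [0.2 0.6 0.5] rz -0.0002
(623.4, -277.3, 190, 91.5) -> [   0.2    0.6 -139.5] rz -0.0002
(456.6, 100.4, 190, 91.5) -> [ 382.1 -156.3 -139.5] rz -0.0002
```

{"name": "drive_tool", "arguments": {"moves": [{"x": 0,"y": 0,"z": -30,"rx": 0,"ry": 0,"rz": 0,"fingers": 1},{"x": 0,"y": 0,"z": -75,"rx": 0,"ry": 0,"rz": 0,"fingers": 1},{"x": 0,"y": 0,"z": -120,"rx": 0,"ry": 0,"rz": 0,"fingers": 1},{"x": 0,"y": 0,"z": -140,"rx": 0,"ry": 0,"rz": 0,"fingers": 1},{"x": 20,"y": -8,"z": -140,"rx": 0,"ry": 0,"rz": 0,"fingers": 1},{"x": 55,"y": -23,"z": -140,"rx": 0,"ry": 0,"rz": 0,"fingers": 1},{"x": 100,"y": -41,"z": -140,"rx": 0,"ry": 0,"rz": 0,"fingers": 1},{"x": 145,"y": -59,"z": -140,"rx": 0,"ry": 0,"rz": 0,"fingers": 1},{"x": 190,"y": -78,"z": -140,"rx": 0,"ry": 0,"rz": 0,"fingers": 1},{"x": 235,"y": -96,"z": -140,"rx": 0,"ry": 0,"rz": 0,"fingers": 1},{"x": 280,"y": -115,"z": -140,"rx": 0,"ry": 0,"rz": 0,"fingers": 1},{"x": 325,"y": -133,"z": -140,"rx": 0,"ry": 0,"rz": 0,"fingers": 1},{"x": 360,"y": -147,"z": -140,"rx": 0,"ry": 0,"rz": 0,"fingers": 1},{"x": 378,"y": -155,"z": -140,"rx": 0,"ry": 0,"rz": 0,"fingers": 1},{"x": 382,"y": -156,"z": -140,"rx": 0,"ry": 0,"rz": 0,"fingers": 1},{"x": 382,"y": -156,"z": -140,"rx": 0,"ry": 0,"rz": 0,"fingers": 1},{"x": 382,"y": -156,"z": -125,"rx": 0,"ry": 0,"rz": 0,"fingers": 1},{"x": 382,"y": -156,"z": -115,"rx": 0,"ry": 0,"rz": 0,"fingers": 1},{"x": 382,"y": -156,"z": -115,"rx": 0,"ry": 0,"rz": 0,"fingers": 1},{"x": 382,"y": -156,"z": -115,"rx": 0,"ry": 0,"rz": 0,"fingers": 1}]}}

```text
time_s: 29.82
tool_pos: [0.4568, 0.1002, 0.1654]
tool_rot: [180.0, -0.0, 91.5]
force: [-0.2, -0.0, -2.0]
grip_width: 0.0563
grasp_force: 15.0
```

```bash
python3 - <<'E'
from h import *
plan((456.6,100.4,145.5,91.5))
E
```

```text
t 29.82 pos [456.8 100.2 165.4] rot [ 1.7999e+02 -4.0000e-02  9.1470e+01] w 56.3 g 15.0 F [-0.2 -0.  -2. ]
(456.6, 100.4, 145.5, 91.5) -> [ 0.2 -0.2 19.9] rz -0.0006
```

{"name": "drive_tool", "arguments": {"moves": [{"x": 0,"y": 0,"z": 8,"rx": 0,"ry": 0,"rz": 0,"fingers": 1},{"x": 0,"y": 0,"z": 14,"rx": 0,"ry": 0,"rz": 0,"fingers": 1},{"x": 0,"y": 0,"z": 17,"rx": 0,"ry": 0,"rz": 0,"fingers": 1},{"x": 0,"y": 0,"z": 19,"rx": 0,"ry": 0,"rz": 0,"fingers": 1},{"x": 0,"y": 0,"z": 19.8,"rx": 0,"ry": 0,"rz": 0,"fingers": 1},{"x": 0,"y": 0,"z": 19.8,"rx": 0,"ry": 0,"rz": 0,"fingers": 1}]}}

```text
time_s: 30.58
tool_pos: [0.4566, 0.1004, 0.1454]
tool_rot: [180.0, 0.0, 91.5]
force: [-0.6, -0.5, -2.6]
grip_width: 0.0564
grasp_force: 15.0
```

{"name": "drive_tool", "arguments": {"moves": [{"x": 0,"y": 0,"z": 0.5,"rx": 0,"ry": 0,"rz": 0,"fingers": 1},{"x": 0,"y": 0,"z": 0.9,"rx": 0,"ry": 0,"rz": 0,"fingers": 1},{"x": 0,"y": 0,"z": 0.9,"rx": 0,"ry": 0,"rz": 0,"fingers": 1}]}}

```text
time_s: 30.95
tool_pos: [0.4568, 0.1004, 0.1453]
tool_rot: [180.0, 0.0, 91.5]
force: [-2.3, -0.1, 6.5]
grip_width: 0.0565
grasp_force: 15.0
```

{"name": "drive_tool", "arguments": {"moves": [{"x": 0,"y": 0,"z": 0.2,"rx": 0,"ry": 0,"rz": 0,"fingers": -1},{"x": 0,"y": 0,"z": 0.2,"rx": 0,"ry": 0,"rz": 0,"fingers": -1},{"x": 0,"y": 0,"z": 0.2,"rx": 0,"ry": 0,"rz": 0,"fingers": -1},{"x": 0,"y": 0,"z": 0.2,"rx": 0,"ry": 0,"rz": 0,"fingers": -1},{"x": 0,"y": 0,"z": -25,"rx": 0,"ry": 0,"rz": 0,"fingers": -1},{"x": 0,"y": 0,"z": -65,"rx": 0,"ry": 0,"rz": 0,"fingers": -1},{"x": 0,"y": 0,"z": -90,"rx": 0,"ry": 0,"rz": 0,"fingers": -1},{"x": 0,"y": 0,"z": -90,"rx": 0,"ry": 0,"rz": 0,"fingers": -1},{"x": 0,"y": 0,"z": -90,"rx": 0,"ry": 0,"rz": 0,"fingers": -1}]}}

```text
time_s: 32.08
tool_pos: [0.456, 0.1002, 0.2336]
tool_rot: [-179.9, 0.0, 91.5]
force: [-0.5, 0.1, -0.4]
grip_width: 0.087
grasp_force: 0.0
```

```bash
python3 - <<'E'
from h import *
s=load("scene0");t=load("top0")
# green-free check of the ramekin: refine centre by rim points at z=.045
for c,ox,oy,pts in ((t,144,265,[(40,98),(148,100),(94,44),(94,154)]),):
    P=np.array([atz(c,(ox+x/4-.5,oy+y/4-.5),.045) for x,y in pts]); print(P.round(4),P.mean(0))
plan((389.6,293.5,235,91.5),(389.6,293.5,110,91.5))
E
```

```text
[[0.3873 0.3243 0.045 ]
 [0.3884 0.2596 0.045 ]
 [0.4204 0.2933 0.045 ]
 [0.3554 0.2905 0.045 ]] [0.38784637 0.2919299  0.045     ]
t 32.08 pos [456.  100.2 233.6] rot [-1.7994e+02  2.0000e-02  9.1480e+01] w 87.0 g 0.0 F [-0.5  0.1 -0.4]
(389.6, 293.5, 235, 91.5) -> [195.  -61.4  -1.4] rz -0.0003
(389.6, 293.5, 110, 91.5) -> [195.  -61.4 123.6] rz -0.0003
```

```bash
python3 - <<'E'
from h import *
s=load("scene0");t=load("top0")
cv2.imwrite("pics/r.png",np.hstack([crop(s,457,343,64,68,6,1.3),crop(t,137,258,64,68,6,2.2)]))
E
```

```text
(no output)
```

View pics/r.png

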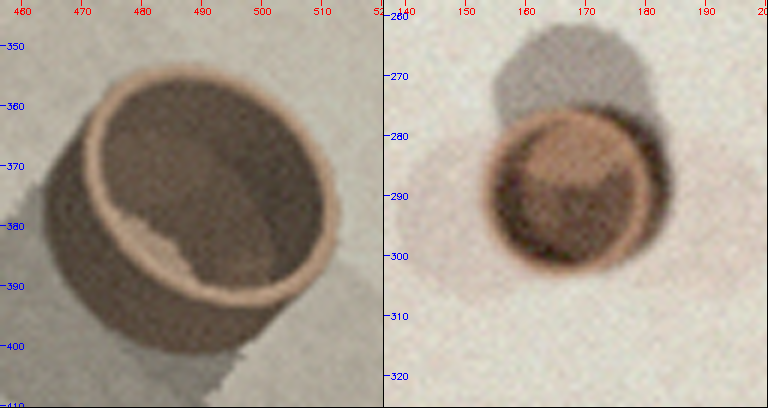

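```bash
python3 - <<'E'
from h import *
s=load("scene0");t=load("top0")
a=np.linspace(0,2*np.pi,180)
def bb(c,x,y,r,z):
    q=proj(c,np.c_[x+r*np.cos(a),y+r*np.sin(a),np.full(180,z)]); return np.r_[q.min(0),q.max(0)]
B={"s":(s,np.array([457+83/6,343+62/6,457+340/6,343+306/6])-.5),"t":(t,np.array([137+99/6,258+105/6,137+267/6,258+275/6])-.5)}
for k,(c,b) in B.items():
    r=least_squares(lambda v:bb(c,v[0],v[1],.034,.045)-b,[.39,.293],x_scale=.01); print(k,r.x,r.fun.round(1))
B2={"s":(s,np.array([211+34/4,162+13/4,211+136/4,162+82/4])-.5),"t":(t,np.array([383+76/4,174+43/4,383+167/4,174+140/4])-.5)}
for k,(c,b) in B2.items():
    r=least_squares(lambda v:bb(c,v[0],v[1],.028,.095)-b,[.62,-.277],x_scale=.01); print("tum",k,r.x,r.fun.round(1))
r=least_squares(lambda v:np.r_[bb(s,v[0],v[1],.034,v[2])-B["s"][1],bb(t,v[0],v[1],.034,v[2])-B["t"][1]],[.39,.293,.04],x_scale=.01);print(r.x)
E
```

```text
s [0.39058248 0.29271662] [-0.4 -0.3  0.4  0.3]
t [0.3880623  0.29195863] [-0.2 -0.2  0.2  0.2]
tum s [ 0.62542586 -0.27732925] [-0.8 -0.8  0.8  0.7]
tum t [ 0.62179324 -0.2774826 ] [-0.5  0.1  0.5 -0.1]
[0.38828193 0.29235916 0.04112222]
```

{"name": "drive_tool", "arguments": {"moves": [{"x": 30,"y": -10,"z": -1,"rx": 0,"ry": 0,"rz": 0,"fingers": -1},{"x": 75,"y": -24,"z": -1,"rx": 0,"ry": 0,"rz": 0,"fingers": -1},{"x": 120,"y": -38,"z": -1,"rx": 0,"ry": 0,"rz": 0,"fingers": -1},{"x": 165,"y": -53,"z": -1,"rx": 0,"ry": 0,"rz": 0,"fingers": -1},{"x": 194,"y": -62,"z": 10,"rx": 0,"ry": 0,"rz": 0,"fingers": -1},{"x": 194,"y": -62,"z": 60,"rx": 0,"ry": 0,"rz": 0,"fingers": -1},{"x": 194,"y": -62,"z": 110,"rx": 0,"ry": 0,"rz": 0,"fingers": -1},{"x": 194,"y": -62,"z": 150,"rx": 0,"ry": 0,"rz": 0,"fingers": -1},{"x": 194,"y": -62,"z": 150,"rx": 0,"ry": 0,"rz": 0,"fingers": -1},{"x": 194,"y": -62,"z": 150,"rx": 0,"ry": 0,"rz": 0,"fingers": -1},{"x": 194,"y": -62,"z": 150,"rx": 0,"ry": 0,"rz": 0,"fingers": -1}]}}

```text
time_s: 33.45
tool_pos: [0.3905, 0.2936, 0.0862]
tool_rot: [179.8, -0.1, 91.5]
force: [-0.2, -0.8, 0.5]
grip_width: 0.0869
grasp_force: 0.0
```

```bash
python3 - <<'E'
from h import *
plan((389.3,292.3,17,91.5))
E
```

```text
t 33.45 pos [390.5 293.6  86.2] rot [ 1.7983e+02 -6.0000e-02  9.1470e+01] w 86.9 g 0.0 F [-0.2 -0.8  0.5]
(389.3, 292.3, 17, 91.5) -> [-1.3 -1.3 69.2] rz -0.0005
```

{"name": "drive_tool", "arguments": {"moves": [{"x": -1,"y": -1,"z": 25,"rx": 0,"ry": 0,"rz": 0,"fingers": -1},{"x": -1,"y": -1,"z": 50,"rx": 0,"ry": 0,"rz": 0,"fingers": -1},{"x": -1,"y": -1,"z": 67,"rx": 0,"ry": 0,"rz": 0,"fingers": -1},{"x": -1,"y": -1,"z": 67,"rx": 0,"ry": 0,"rz": 0,"fingers": -1},{"x": -1,"y": -1,"z": 67,"rx": 0,"ry": 0,"rz": 0,"fingers": -1},{"x": -1,"y": -1,"z": 67,"rx": 0,"ry": 0,"rz": 0,"fingers": 1},{"x": -1,"y": -1,"z": 67,"rx": 0,"ry": 0,"rz": 0,"fingers": 1},{"x": -1,"y": -1,"z": 67,"rx": 0,"ry": 0,"rz": 0,"fingers": 1},{"x": -1,"y": -1,"z": 67,"rx": 0,"ry": 0,"rz": 0,"fingers": 1},{"x": -1,"y": -1,"z": 67,"rx": 0,"ry": 0,"rz": 0,"fingers": 1}]}}

```text
time_s: 34.7
tool_pos: [0.3889, 0.2917, 0.0177]
tool_rot: [180.0, 0.0, 91.5]
force: [-1.3, -1.2, 3.8]
grip_width: 0.0683
grasp_force: 15.0
```

```bash
python3 - <<'E'
from h import *
plan((389.3,292.3,17,91.5),(389.3,292.3,150,91.5),(600,200,150,91.5),(600,-60,150,91.5),(461.6,-90.3,150,91.5))
E
```

```text
t 34.70 pos [388.9 291.7  17.7] rot [1.7997e+02 1.0000e-02 9.1480e+01] w 68.3 g 15.0 F [-1.3 -1.2  3.8]
(389.3, 292.3, 17, 91.5) -> [0.6 0.4 0.7] rz -0.0004
(389.3, 292.3, 150, 91.5) -> [   0.6    0.4 -132.3] rz -0.0004
(600, 200, 150, 91.5) -> [ -97.1  208.7 -132.3] rz -0.0004
(600, -60, 150, 91.5) -> [-357.1  202.  -132.3] rz -0.0004
(461.6, -90.3, 150, 91.5) -> [-383.8   62.8 -132.3] rz -0.0004
```

{"name": "drive_tool", "arguments": {"moves": [{"x": 0,"y": 0,"z": -30,"rx": 0,"ry": 0,"rz": 0,"fingers": 1},{"x": 0,"y": 0,"z": -75,"rx": 0,"ry": 0,"rz": 0,"fingers": 1},{"x": 0,"y": 0,"z": -120,"rx": 0,"ry": 0,"rz": 0,"fingers": 1},{"x": 0,"y": 0,"z": -165,"rx": 0,"ry": 0,"rz": 0,"fingers": 1},{"x": 0,"y": 0,"z": -210,"rx": 0,"ry": 0,"rz": 0,"fingers": 1},{"x": 0,"y": 0,"z": -235,"rx": 0,"ry": 0,"rz": 0,"fingers": 1},{"x": -20,"y": 5,"z": -235,"rx": 0,"ry": 0,"rz": 0,"fingers": 1},{"x": -60,"y": 20,"z": -235,"rx": 0,"ry": 0,"rz": 0,"fingers": 1},{"x": -105,"y": 35,"z": -235,"rx": 0,"ry": 0,"rz": 0,"fingers": 1},{"x": -150,"y": 45,"z": -235,"rx": 0,"ry": 0,"rz": 0,"fingers": 1},{"x": -195,"y": 52,"z": -235,"rx": 0,"ry": 0,"rz": 0,"fingers": 1},{"x": -240,"y": 57,"z": -235,"rx": 0,"ry": 0,"rz": 0,"fingers": 1},{"x": -285,"y": 60,"z": -235,"rx": 0,"ry": 0,"rz": 0,"fingers": 1},{"x": -330,"y": 62,"z": -235,"rx": 0,"ry": 0,"rz": 0,"fingers": 1},{"x": -365,"y": 62.6,"z": -235,"rx": 0,"ry": 0,"rz": 0,"fingers": 1},{"x": -384.5,"y": 62.6,"z": -235,"rx": 0,"ry": 0,"rz": 0,"fingers": 1},{"x": -384.5,"y": 62.6,"z": -235,"rx": 0,"ry": 0,"rz": 0,"fingers": 1},{"x": -384.5,"y": 62.6,"z": -200,"rx": 0,"ry": 0,"rz": 0,"fingers": 1},{"x": -384.5,"y": 62.6,"z": -165,"rx": 0,"ry": 0,"rz": 0,"fingers": 1},{"x": -384.5,"y": 62.6,"z": -150,"rx": 0,"ry": 0,"rz": 0,"fingers": 1}]}}

```text
time_s: 37.2
tool_pos: [0.46, -0.0888, 0.1658]
tool_rot: [-179.9, -0.1, 91.7]
force: [-0.5, -0.2, -0.7]
grip_width: 0.0684
grasp_force: 15.0
```

{"name": "drive_tool", "arguments": {"moves": [{"x": 0,"y": 0,"z": 20,"rx": 0,"ry": 0,"rz": 0,"fingers": 1},{"x": 0,"y": 0,"z": 35,"rx": 0,"ry": 0,"rz": 0,"fingers": 1},{"x": 0,"y": 0,"z": 35,"rx": 0,"ry": 0,"rz": 0,"fingers": 1},{"x": 0,"y": 0,"z": 35,"rx": 0,"ry": 0,"rz": 0,"fingers": 1},{"x": 0,"y": 0,"z": 35,"rx": 0,"ry": 0,"rz": 0,"fingers": 1}]}}

```text
time_s: 37.83
tool_pos: [0.4617, -0.0912, 0.1333]
tool_rot: [179.9, 0.0, 91.5]
force: [-0.5, -0.1, -1.9]
grip_width: 0.0684
grasp_force: 15.0
```

```bash
python3 - <<'E'
from h import *
plan((461.4,-91,112.7,91.5))
E
```

```text
t 37.83 pos [461.7 -91.2 133.3] rot [1.7992e+02 4.0000e-02 9.1480e+01] w 68.4 g 15.0 F [-0.5 -0.1 -1.9]
(461.4, -91, 112.7, 91.5) -> [ 0.2 -0.3 20.6] rz -0.0003
```

{"name": "drive_tool", "arguments": {"moves": [{"x": 0,"y": 0,"z": 8,"rx": 0,"ry": 0,"rz": 0,"fingers": 1},{"x": 0,"y": 0,"z": 14,"rx": 0,"ry": 0,"rz": 0,"fingers": 1},{"x": 0,"y": 0,"z": 17,"rx": 0,"ry": 0,"rz": 0,"fingers": 1},{"x": 0,"y": 0,"z": 19,"rx": 0,"ry": 0,"rz": 0,"fingers": 1},{"x": 0,"y": 0,"z": 20,"rx": 0,"ry": 0,"rz": 0,"fingers": 1},{"x": 0,"y": 0,"z": 20,"rx": 0,"ry": 0,"rz": 0,"fingers": 1}]}}

```text
time_s: 38.58
tool_pos: [0.4611, -0.0911, 0.1128]
tool_rot: [-180.0, 0.0, 91.5]
force: [-2.3, 0.3, 1.5]
grip_width: 0.0683
grasp_force: 15.0
```

{"name": "drive_tool", "arguments": {"moves": [{"x": 0,"y": 0,"z": 0.2,"rx": 0,"ry": 0,"rz": 0,"fingers": -1},{"x": 0,"y": 0,"z": 0.2,"rx": 0,"ry": 0,"rz": 0,"fingers": -1},{"x": 0,"y": 0,"z": 0.2,"rx": 0,"ry": 0,"rz": 0,"fingers": -1},{"x": 0,"y": 0,"z": 0.2,"rx": 0,"ry": 0,"rz": 0,"fingers": -1},{"x": 0,"y": 0,"z": -20,"rx": 0,"ry": 0,"rz": 0,"fingers": -1},{"x": 0,"y": 0,"z": -60,"rx": 0,"ry": 0,"rz": 0,"fingers": -1},{"x": 0,"y": 0,"z": -100,"rx": 0,"ry": 0,"rz": 0,"fingers": -1},{"x": -20,"y": 16,"z": -105,"rx": 0,"ry": 0,"rz": 0,"fingers": -1},{"x": -60,"y": 50,"z": -105,"rx": 0,"ry": 0,"rz": 0,"fingers": -1},{"x": -100,"y": 82,"z": -105,"rx": 0,"ry": 0,"rz": 0,"fingers": -1},{"x": -140,"y": 115,"z": -105,"rx": 0,"ry": 0,"rz": 0,"fingers": -1},{"x": -180,"y": 148,"z": -105,"rx": 0,"ry": 0,"rz": 0,"fingers": -1},{"x": -190,"y": 156,"z": -105,"rx": 0,"ry": 0,"rz": 0,"fingers": -1},{"x": -190,"y": 156,"z": -105,"rx": 0,"ry": 0,"rz": 0,"fingers": -1},{"x": -190,"y": 156,"z": -105,"rx": 0,"ry": 0,"rz": 0,"fingers": -1}]}}

```text
time_s: 40.45
tool_pos: [0.6217, -0.2751, 0.2179]
tool_rot: [-180.0, -0.0, 91.6]
force: [-0.5, 0.2, 0.2]
grip_width: 0.0867
grasp_force: 0.0
```

```bash
python3 - <<'E'
from h import *
plan()
s=snap("scene","5"); t=snap("top","5")
a=crop(s,300,130,140,200,3,1.2); c=np.zeros((600,375,3),np.uint8); c[:270,:]=crop(t,225,205,125,90,3,2.)
cv2.imwrite("pics/a5.png",np.hstack([a,c]))
E
```

```text
t 40.45 pos [ 621.7 -275.1  217.9] rot [-1.7999e+02 -2.0000e-02  9.1600e+01] w 86.7 g 0.0 F [-0.5  0.2  0.2]
```

View pics/a5.png

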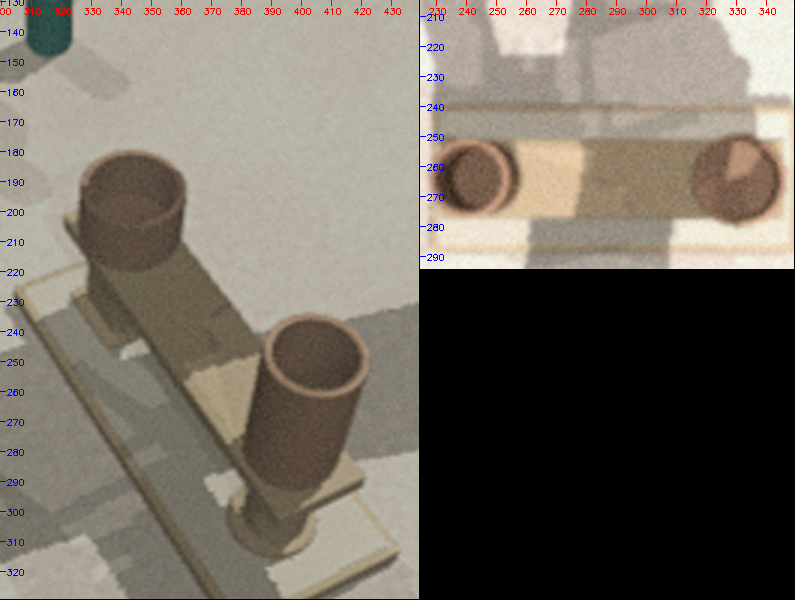

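The tier stands: ramekin upright over the square prop (rim around scene (344,193)), tumbler upright over the round prop (rim around (405,248)). Quick numeric check.

```bash
python3 - <<'E'
from h import *
s=load("scene5");t=load("top5"); a=np.linspace(0,2*np.pi,180)
def bb(c,x,y,r,z):
    q=proj(c,np.c_[x+r*np.cos(a),y+r*np.sin(a),np.full(180,z)]); return np.r_[q.min(0),q.max(0)]
def fit(n,c,ox,oy,b,r,z,g):
    b=np.array([ox+b[0]/3,oy+b[1]/3,ox+b[2]/3,oy+b[3]/3])-.5
    f=least_squares(lambda v:bb(c,v[0],v[1],r,z)-b,g,x_scale=.01); print(n,f.x.round(4),f.fun.round(1))
fit("tum s",s,300,130,(263,313,369,397),.028,.190,[.457,.1])
fit("ram s",s,300,130,(79,151,186,229),.034,.140,[.461,-.09])
fit("tum t",t,225,205,(437-420,138,513-420,215),.028,.190,[.457,.1])
fit("ram t",t,225,205,(690-420,135,779-420,222),.034,.140,[.461,-.09])
E
```

```text
tum s [0.4581 0.0998] [-0.5 -0.4  0.5  0.4]
ram s [ 0.4632 -0.0881] [-0.3 -0.1  0.3  0.1]
tum t [0.4562 0.0953] [-1.  -0.9  1.   0.9]
ram t [ 0.4602 -0.0851] [-0.8 -1.2  0.8  1.2]
```

```bash
python3 -c "
from cell import workorder
print(workorder.sign_off())"
```

```text
the job is handed in; nothing more can be done
None
```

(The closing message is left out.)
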